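# Close the split cradle on a power attenuator with its own caps

### The arm

A 6-joint arm with a two-finger parallel gripper is mounted at the origin on the work surface. World frame = base frame: x ahead of the robot, y to its left, z up, the work surface at z = 0. Lengths are in mm, angles in rad, forces in N, time in s.
With the tool pointing down it reaches from about 375 to 975 mm from the base axis. Payload 3.8 kg.
Tool frame: the origin (TCP) lies midway between the tips of the shut fingers; the grasp point (between the pads) lies 19 mm behind it (grip_depth is the distance from the TCP to the grasp point, in mm); z points along the fingers, y is the direction in which the jaws open and shut (so a half turn about z gives the same grasp; the last joint's range is limited). The gripper opens to 85 mm and grips with 20 to 120 N. Pads are 22 mm wide; open, the fingers measure 114 mm over their backs; the gripper's body (76 mm by 85 mm) begins 54 mm behind the grasp point. The pads swing forward as they close: fully open they stand 13 mm farther back than shut.
Start: joints at [-1.186, 0.264, 1.604, -0, 1.274, -0.037], TCP at [276.341, -615.836, 231.28] pointing down, gripper open.
Joint ranges: [-2.63, 2.63], [-0.94, 2.18], [0.31, 2.57], [-1.31, 4.45], [0, 2.66], [-2.55, 2.55]. Speed limits (rad/s): [2.57, 2.57, 3.14, 3.14, 3.14, 3.14].

### API

Orientations are given as a unit quaternion [w, x, y, z].
In Python, from bench import * gives the robot as it stands.
- The arm moves only by the tool jog_arm, never from a script. Its argument "motion" is a list of rows, each an object of numbers: "x", "y", "z": the shift along the tool's x, y, z each as a share of 400 mm, from -1 to 1; "rx", "ry", "rz": the turn, a rotation vector about the tool's x, y, z each as a share of 30 degrees, from -1 to 1. A call has 1 to 20 rows; each row is the pose to reach, as a shift and turn from the pose measured when the call began, along the tool's axes at that moment; what a row does not reach only later rows make up. A row lasts 1/10 s, in which the tool goes at most 50 mm and 8.59 degrees, less where a joint would pass 70% of its speed; a pose out of reach is approached as far as the arm can. A call with a number of a shift or a turn outside -1 to 1 is refused whole. A call with a gripper value outside its range is refused whole. "hand" is the opening, from 0 (shut) to 1 (fully open), set as the call begins (left out, the last holds). The fingers move at their own pace and stop on an object; "force" is the grip in N (left out, the last holds). Time passes only in rows, so rows that repeat a pose let the fingers close. It gives the time, the measured TCP pose, the force and the opening at its end, in the units of the state.
- sense(): the state, without advancing time (a new reading comes with each control period).
- grab_frame(name): name is "scene" or "top" or "wrist"; returns a dict with "frame" (384x512x3 uint8, red, green, blue), "depth" (384x512 float32, mm along the optical axis (not along the pixel's ray), 0 where there is no reading), "fx", "fy", "cx", "cy" (pixels), "k1" (the pictures are not rectified: a ray, as slopes to the right and down, at radius r is drawn at 1 + k1 r^2 times it, then the intrinsics apply), "world_from_camera" (4x4, takes a point from camera to world coordinates). Camera axes: x right, y up, looking along -z (the intrinsics and any distortion apply to the point x, -y, -z); pixel columns grow to the right and rows downward; lengths in mm; the calibration is good to about 2 mm. A picture is of the moment at which its call begins.
- finish_job(): hands the job in, once; it reports no verdict.
The state is a dict: "clock": time; "joint_pos": joint angles; "dq": joint speeds; "joint_torque": joint torques, N m; "tool_pos": TCP position; "tcp_rot": TCP orientation; "ft_force": force on the tool from outside, world axes, zero at the start; "wrist_torque": the same for the moment, N m; "grip_width": opening from 0.0 (shut) to 1.0 (fully open).
Only numpy, scipy, OpenCV 4.12 (cv2) and the standard library are available. Lean on these libraries where they do the work, as an engineer would, in place of code of your own. Each camera call takes 0.05 s, during which the arm holds its last target. There are 200 camera calls.

### The job

Mount the power attenuator in its split cradle: roll it sideways out of the storage clips against the spring leaves, never wrenching it up against the rigid hooks, and lay it in the two lower halves, thick body in the large bed and neck in the small one. Then lower onto each bed its own cap, the one whose notches match the bed's lugs, the right way round and fully home with the joint faces closed; set the caps down, do not drop them. Leave the stray cap and everything else on the bench where they are.

Things in the scene. Friction and masses are not known exactly. Their poses are not given: they have to be found in the camera images.
- attenuator: Dark finned metal barrel, 195 mm long, 0.34-0.59 kg, in the clips at the start, level, centre line 52 mm above table. Origin on the centre line near the centre of mass; its x runs along it from thick body to neck (it may roll about x). Body 36 mm dia., x -75 to 40 mm, smooth grip band x -14 to 14; neck 24 mm dia., x 40 to 80; nut 21 mm dia. to x 100; connector 16 mm dia. to x -95.
- att_neck (a point): Point on the attenuator's centre line in the middle of its neck, 60 mm along its x axis.
- rack: Fixed storage rack: grey plate 170 x 76 x 10 mm, two spring clips 12 mm wide at rack x = -55 mm (body) and +60 mm (neck); free space round the barrel between them. Origin under the plate, right below the attenuator's origin, x along the attenuator, z up. Each clip: rest under the barrel, rigid hook on the -y side, spring leaf on the +y side. Out: shift it about 14 mm to +y, then raise it.
- hook_lips: Lips of the rack's two rigid steel hooks (origin and axes of the rack). They reach over the barrel from its -y flank, 12 mm inward (body) and 8.5 mm (neck), so lifting straight up catches. The spring leaves opposite touch the barrel, stand up to about 8 mm above its centre line plus a flared tip 10 mm higher, take about 7 N each when pushed 14 mm, and can bend 20 mm.
- cradle: Fixed aluminium split cradle: plate 180 x 110 x 12 mm with two lower halves (half-round beds). Origin under the plate, x along the beds, z up. Beds' centre line and joint faces 48 mm above the table. Laid attenuator: origin 48 mm above this origin, x axes alike, up to 8 mm lengthwise off. At the outer edges of each joint face stand two lugs 8 mm high, tapered on top, one wide, one narrow.
- bed_large (a point): Middle of the large bed (for the 36 mm body), on its centre line at joint-face height, at cradle x = -50 mm. The bed is 30 mm long in x and 90 mm wide over its joint faces.
- bed_small (a point): Middle of the small bed (for the 24 mm neck), on its centre line at joint-face height, at cradle x = +60 mm. The bed is 24 mm long in x and 74 mm wide.
- lug_large_wide (a point): Foot of the large bed's wide lug (16 mm along x), at joint-face height, on the cradle's +y side, 40 mm from the centre line.
- lug_large_narrow (a point): Foot of the large bed's narrow lug (8 mm along x), on the -y side, 40 mm from the centre line.
- lug_small_wide (a point): Foot of the small bed's wide lug (11 mm along x), on the -y side, 33 mm from the centre line.
- lug_small_narrow (a point): Foot of the small bed's narrow lug (5 mm along x), on the +y side, 33 mm from the centre line.
- cap_large: The large bed's own cap, aluminium, 0.09-0.14 kg, lying joint face down. Origin mid joint face (underside), x along the bore, z up. Block 30 (x) x 54 (y) x 29 mm high, bore 39 mm wide below; ears 9 mm thick out to y = +-45 mm, open notch in each outer edge: 18.5 mm wide on +y, 10.5 mm on -y. Grip its 54 mm sides above the ears. Home: origin at bed_large, x as the cradle's x.
- notch_large_wide (a point): Underside of cap_large in its wide notch (2.5 mm wider than the lug); lies on lug_large_wide when the cap is home. Turned half round the cap does not fit.
- notch_large_narrow (a point): Underside of cap_large in its narrow notch; lies on lug_large_narrow when the cap is home.
- cap_small: The small bed's own cap, aluminium, 0.05-0.08 kg, made likewise, lying joint face down: block 24 (x) x 40 (y) x 24 mm high, bore 27 mm wide, ears 9 mm thick out to y = +-37 mm, notches 7.5 mm wide on +y and 13.5 mm on -y. Grip its 40 mm sides above the ears. Home: origin at bed_small, x as the cradle's x.
- notch_small_wide (a point): Underside of cap_small in its wide notch; lies on lug_small_wide when the cap is home.
- notch_small_narrow (a point): Underside of cap_small in its narrow notch; lies on lug_small_narrow when the cap is home.
- cap_other: A stray cap from another cradle: same block, bore and ears as cap_large, but both notches are narrow (10.5 mm) and stand off-centre, diagonally opposite each other, so it fits neither bed. Stays where it lies.
- driver: Bystander: screwdriver, 170 mm long, lying.
- spanner: Bystander: open-ended spanner, 150 mm long, lying.
- tee: Bystander: steel coaxial T adaptor, about 48 x 33 x 18 mm, lying flat.
- load: Bystander: finned termination, 30 mm diameter, 40 mm tall, upright.
- screw_dish: Bystander: round steel dish of cap screws, 76 mm diameter, 16 mm high.
- mouse: Bystander: computer mouse, 110 x 62 x 34 mm.
Things that resemble listed ones, but are neither listed nor needed, are in the scene too. What is shaped like the cap_small but blue is not meant. What is shaped like the attenuator but blue is not meant.

How it is judged (in metres and radians):
On the way:
1. the attenuator is out of the clips and lies, let go, in both lower halves, thick body in the large bed (x of attenuator in the frame of cradle between -0.008 and 0.008 m and y of attenuator in the frame of cradle between -0.0025 and 0.0025 m and z of attenuator in the frame of cradle between 0.0455 and 0.0505 m and angle between the x axis of attenuator and the x axis of cradle, either way round below 0.035 rad and distance between att_neck and bed_small below 0.012 m and contact force between the fingers and attenuator below 0.1 N and linear speed of attenuator below 0.02 m/s), for 0.2 s.
At the end, for the whole second after the job is handed in: Attenuator at rest in both beds, neck in the small one (2.5 mm sideways and in height, 8 mm lengthwise, 2 degrees); on each bed its own cap at rest, right way round and fully home: the underside at each notch within 3 mm of its lug's foot (x of attenuator in the frame of cradle between -0.008 and 0.008 m and y of attenuator in the frame of cradle between -0.0025 and 0.0025 m and z of attenuator in the frame of cradle between 0.0455 and 0.0505 m and angle between the x axis of attenuator and the x axis of cradle, either way round below 0.035 rad and distance between att_neck and bed_small below 0.012 m and distance between notch_large_wide and lug_large_wide below 0.003 m and distance between notch_large_narrow and lug_large_narrow below 0.003 m and distance between notch_small_wide and lug_small_wide below 0.003 m and distance between notch_small_narrow and lug_small_narrow below 0.003 m and linear speed of each of attenuator, cap_large, cap_small below 0.01 m/s); the robot touches nothing.
It fails at once if the attenuator is wrenched up against the rigid hooks' lips (over 30 N) (contact force between attenuator and hook_lips above 30 N).
It fails at once if a cap or the attenuator is dropped: it moves faster than 0.35 m/s while the fingers do not touch it ((linear speed of cap_large above 0.35 m/s and contact force between the fingers and cap_large below 0.05 N) or (linear speed of cap_small above 0.35 m/s and contact force between the fingers and cap_small below 0.05 N) or (linear speed of attenuator above 0.35 m/s and contact force between the fingers and attenuator below 0.05 N)).
It fails at once if the stray cap or another bystander is moved more than 30 mm (distance of any of cap_other, driver, spanner, tee, load, screw_dish, mouse from where it was at the start of the episode above 0.03 m).
It also fails if it takes over 59 s, if anything falls off the work surface, if the arm or the gripper's body presses on something with over 40 N, if the wrist force passes 120 N, or if a joint passes its speed limit or range.

## Working session

There is one attempt and no reset: what is moved stays moved. The work goes in short steps, Python scripts to look and compute and a tool call to move; the robot and the scene stay as the last step left them, time stands still between calls to the robot, and variables do not carry over. Pictures are saved under pics/ and viewed, about 8 in all and at most 12, crops included, and the job is handed in when it is done.

Besides the shell and the picture viewer there is one more tool, called after "Request:" as name([rows], argument=value, ...), one row to a line, values as JSON. jog_arm: Moves the arm, as the interface text tells. Its arguments: {"type":"object","properties":{"motion":{"type":"array"},"hand":{"type":"number"},"force":{"type":"number"}},"required":["motion"]}

```bash
mkdir -p pics; ls; cat > h.py <<'E'
from bench import *
import numpy as np, cv2
def save(n,im): cv2.imwrite('pics/'+n,im[...,::-1])
def unproj(f,u,v,d=None):
    u=np.atleast_1d(np.asarray(u,float));v=np.atleast_1d(np.asarray(v,float))
    K=np.array([[f['fx'],0,f['cx']],[0,f['fy'],f['cy']],[0,0,1]])
    p=cv2.undistortPoints(np.stack([u,v],-1)[:,None],K,np.array([f['k1'],0,0,0,0.]))[:,0]
    return np.stack([p[:,0],-p[:,1],-np.ones(len(u))],-1)
def world(f,u,v,d):
    T=np.array(f['world_from_camera']);c=unproj(f,u,v)*np.atleast_1d(d)[:,None]
    return c@T[:3,:3].T+T[:3,3]
def plane(f,u,v,z):
    T=np.array(f['world_from_camera']);r=unproj(f,u,v)@T[:3,:3].T
    return T[:3,3]+r*((z-T[2,3])/r[:,2])[:,None]
def cloud(f):
    h,w=f['depth'].shape;v,u=np.mgrid[:h,:w]
    return world(f,u.ravel(),v.ravel(),f['depth'].ravel()).reshape(h,w,3)
def pix(f,P):
    T=np.array(f['world_from_camera']);c=(np.atleast_2d(P)-T[:3,3])@T[:3,:3]
    x=c[:,0]/-c[:,2];y=-c[:,1]/-c[:,2];s=1+f['k1']*(x*x+y*y)
    return np.stack([f['cx']+f['fx']*x*s,f['cy']+f['fy']*y*s],-1)
E
python3 - <<'E'
from h import *
import pickle
for n in('top','scene'):
    f=grab_frame(n);pickle.dump(f,open(n+'.pkl','wb'))
    save(n+'0.png',cv2.resize(f['frame'],(800,600),interpolation=cv2.INTER_CUBIC))
    print(n,f['fx'],f['k1'],np.round(f['world_from_camera'],2).tolist())
print(sense())
E
```

```text
pics
top 353.7587937353569 -0.059690707995336226 [[0.11, 0.97, -0.24, 333.0], [-0.99, 0.1, -0.03, -39.17], [-0.01, 0.24, 0.97, 1112.66], [0.0, 0.0, 0.0, 1.0]]
scene 482.4477554849149 -0.07868051263819954 [[0.76, -0.5, 0.42, 1086.68], [0.65, 0.57, -0.49, -607.75], [0.0, 0.65, 0.76, 970.23], [0.0, 0.0, 0.0, 1.0]]
{'clock': 0.1, 'joint_pos': array([-1.18591389e+00,  2.64689321e-01,  1.60525778e+00, -3.97296802e-06,
        1.27370845e+00, -3.69106926e-02]), 'dq': array([ 0.00016425,  0.00117423, -0.00249568,  0.00106801,  0.00133611,
        0.00020012]), 'joint_torque': array([ 2.39717328e-04, -5.16706395e+01, -3.68589556e+01, -1.70684511e-04,
        6.37462552e-03,  1.40283868e-05]), 'tool_pos': array([ 276.08086115, -615.22095073,  230.0677897 ]), 'tcp_rot': array([-1.01555079e-03,  9.77842981e-01,  2.09337146e-01, -1.80424197e-04]), 'ft_force': array([-0.03444794, -0.44825495,  0.24825036]), 'wrist_torque': array([-0.00763414,  0.00656691,  0.00580703]), 'grip_width': 1.0039965193623435}
```

View pics/top0.png

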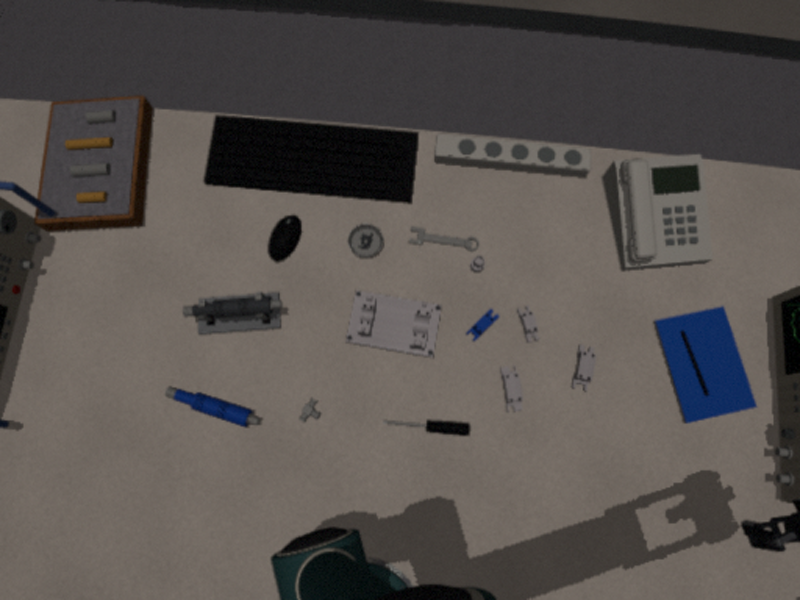

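The top view shows the attenuator in its rack at (240,310) and the cradle at (395,325). Candidates for the caps are silver ones at (528,323), (512,388) and (584,367), plus a blue decoy at (482,323). The blue attenuator at (215,405) is also a decoy. Next I'll take close crops and rough positions.

```bash
python3 - <<'E'
from h import *
import pickle
t=pickle.load(open('top.pkl','rb'));s=pickle.load(open('scene.pkl','rb'))
pc=cloud(t)
for n,u,v in[('att',240,310),('cradle',395,325),('A',528,323),('B',512,388),('C',584,367),('table',450,350)]:
    a,b=int(u/1.5625),int(v/1.5625);print(n,pc[b,a].round(0))
P=np.array([pc[int(v/1.5625),int(u/1.5625)] for u,v in[(240,310),(395,325),(528,323),(512,388),(584,367)]])
q=pix(s,P);print(q.round())
a=t['frame'][180:275,115:400];a=cv2.resize(a,(798,266),interpolation=cv2.INTER_CUBIC)
x0,y0=np.maximum(q.min(0).astype(int)-60,0);x1,y1=q.max(0).astype(int)+60
b=s['frame'][y0:y1,x0:x1];k=min(798/b.shape[1],334/b.shape[0]);b=cv2.resize(b,None,fx=k,fy=k,interpolation=cv2.INTER_CUBIC)
print('scene crop',x0,y0,k)
c=np.zeros((600,798,3),np.uint8);c[:266]=a;c[266:266+b.shape[0],:b.shape[1]]=b
save('c1.png',np.clip(c*1.5,0,255).astype(np.uint8))
E
```

```text
att [553. 300.  68.]
cradle [565.  -2.  13.]
A [ 597. -269.   23.]
B [ 461. -244.   28.]
C [ 519. -385.   25.]
table [ 528. -122.   -2.]
[[321. 122.]
 [254. 198.]
 [188. 271.]
 [156. 231.]
 [126. 284.]]
scene crop 65 61 1.1843971631205674
```

View pics/c1.png

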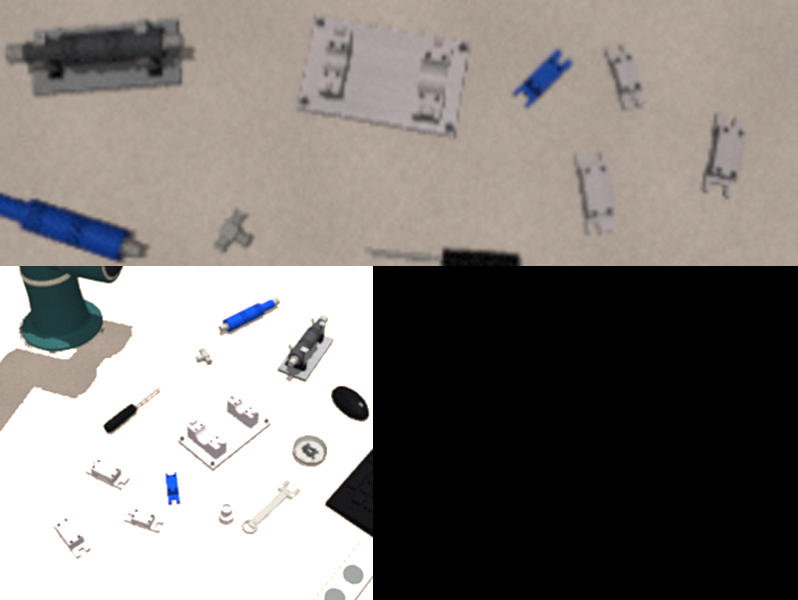

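Request:
jog_arm([
  {"x": 0.79,"y": -0.5,"z": -0.45,"rz": -1},
  {"x": 0.79,"y": -0.5,"z": -0.45,"rz": -1},
  {"x": 0.79,"y": -0.5,"z": -0.45,"rz": -1},
  {"x": 0.79,"y": -0.5,"z": -0.45,"rz": -1},
  {"x": 0.79,"y": -0.5,"z": -0.45,"rz": -1},
  {"x": 0.79,"y": -0.5,"z": -0.45,"rz": -1},
  {"x": 0.79,"y": -0.5,"z": -0.45,"rz": -1},
  {"x": 0.79,"y": -0.5,"z": -0.45,"rz": -1},
  {"x": 0.79,"y": -0.5,"z": -0.45,"rz": -1},
  {"x": 0.79,"y": -0.5,"z": -0.45,"rz": -1},
])

```text
validation failed for argument at $.mo...
```

```bash
python3 - <<'E'
from h import *
import pickle
f=grab_frame('wrist');pickle.dump(f,open('w1.pkl','wb'));s=sense()
print(s['clock'],s['tool_pos'],s['tcp_rot'],s['ft_force'],f['fx'],f['k1'],np.round(f['world_from_camera'],2).tolist())
save('w1.png',cv2.resize(f['frame'],(800,600),interpolation=cv2.INTER_CUBIC))
E
```

```text
0.15 [ 276.12384865 -615.30003666  230.20353653] [-8.97471871e-04  9.77845398e-01  2.09326412e-01 -1.59987457e-04] [0.09231415 0.73417936 0.42387579] 264.75171579793937 -0.04506480067019585 [[0.41, 0.87, 0.28, 348.91], [-0.91, 0.39, 0.12, -583.32], [-0.0, -0.31, 0.95, 372.09], [0.0, 0.0, 0.0, 1.0]]
```

View pics/w1.png

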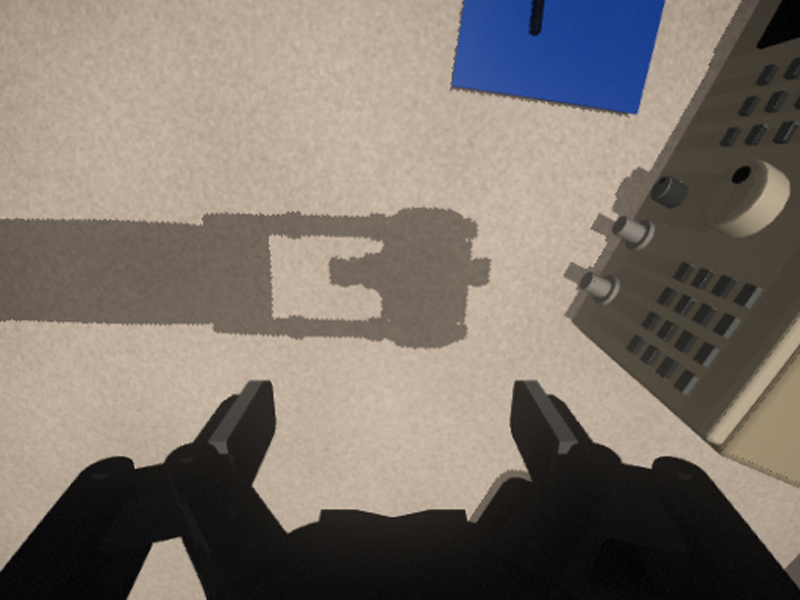

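The move call was refused, so the wrist picture shows only the start view. I'll retry with all keys given.

Request:
jog_arm([
  {"x": 0.79,"y": -0.5,"z": -0.45,"rx": 0.0,"ry": 0.0,"rz": -0.99},
  {"x": 0.79,"y": -0.5,"z": -0.45,"rx": 0.0,"ry": 0.0,"rz": -0.99},
  {"x": 0.79,"y": -0.5,"z": -0.45,"rx": 0.0,"ry": 0.0,"rz": -0.99},
  {"x": 0.79,"y": -0.5,"z": -0.45,"rx": 0.0,"ry": 0.0,"rz": -0.99},
  {"x": 0.79,"y": -0.5,"z": -0.45,"rx": 0.0,"ry": 0.0,"rz": -0.99},
  {"x": 0.79,"y": -0.5,"z": -0.45,"rx": 0.0,"ry": 0.0,"rz": -0.99},
  {"x": 0.79,"y": -0.5,"z": -0.45,"rx": 0.0,"ry": 0.0,"rz": -0.99},
  {"x": 0.79,"y": -0.5,"z": -0.45,"rx": 0.0,"ry": 0.0,"rz": -0.99},
  {"x": 0.79,"y": -0.5,"z": -0.45,"rx": 0.0,"ry": 0.0,"rz": -0.99},
  {"x": 0.79,"y": -0.5,"z": -0.45,"rx": 0.0,"ry": 0.0,"rz": -0.99},
])

```text
clock: 1.15
tool_pos: [483.9, -302.5, 412.0]
tcp_rot: [0.0, 0.891, 0.455, 0.001]
ft_force: [0.1, 1.1, -0.2]
grip_width: 1.001
```

```bash
python3 - <<'E'
from h import *
import pickle
f=grab_frame('wrist');pickle.dump(f,open('w1.pkl','wb'))
save('w2.png',cv2.resize(f['frame'],(800,600),interpolation=cv2.INTER_CUBIC))
print(pix(f,[[597,-269,20],[461,-244,20],[519,-385,20],[565,-2,13]])*1.5625)
E
```

```text
[[450.33195524 158.11803335]
 [349.87262429 207.40143032]
 [449.68588608 269.25037948]
 [293.25612473 -24.22970657]]
```

View pics/w2.png

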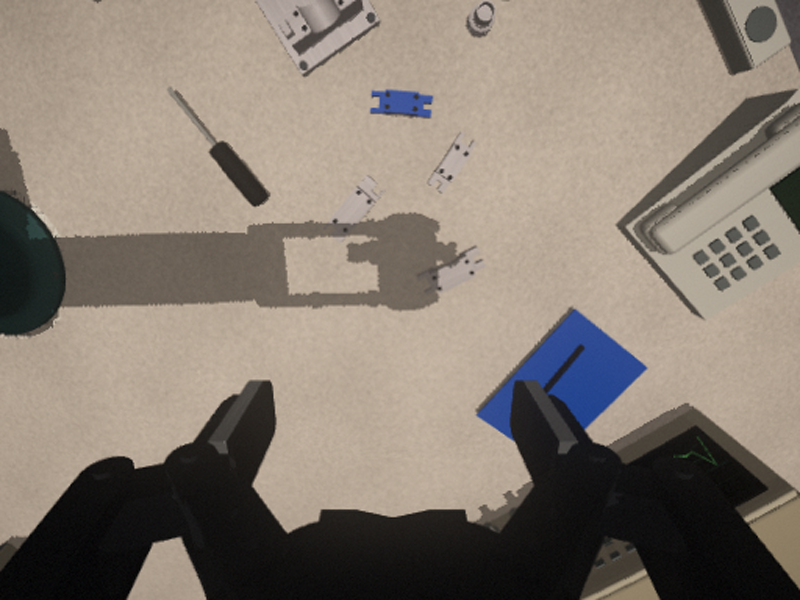

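Picture 4: caps A at (450,158), B at (350,207) and C at (450,270), with the arm's shadow over B and C. I'll identify these closer up later. Next I go over the cradle, then the rack.

Request:
jog_arm([
  {"x": 0.785,"y": -0.335,"z": 0.28,"rx": 0.0,"ry": 0.0,"rz": -0.99},
  {"x": 0.785,"y": -0.335,"z": 0.28,"rx": 0.0,"ry": 0.0,"rz": -0.99},
  {"x": 0.785,"y": -0.335,"z": 0.28,"rx": 0.0,"ry": 0.0,"rz": -0.99},
  {"x": 0.785,"y": -0.335,"z": 0.28,"rx": 0.0,"ry": 0.0,"rz": -0.99},
  {"x": 0.785,"y": -0.335,"z": 0.28,"rx": 0.0,"ry": 0.0,"rz": -0.99},
  {"x": 0.785,"y": -0.335,"z": 0.28,"rx": 0.0,"ry": 0.0,"rz": -0.99},
  {"x": 0.785,"y": -0.335,"z": 0.28,"rx": 0.0,"ry": 0.0,"rz": -0.99},
  {"x": 0.785,"y": -0.335,"z": 0.28,"rx": 0.0,"ry": 0.0,"rz": -0.99},
  {"x": 0.785,"y": -0.335,"z": 0.28,"rx": 0.0,"ry": 0.0,"rz": -0.99},
])

```text
clock: 2.1
tool_pos: [557.9, 28.8, 295.8]
tcp_rot: [-0.002, 0.745, 0.667, -0.002]
ft_force: [-0.8, -0.9, -0.6]
grip_width: 0.999
```

```bash
python3 - <<'E'
from h import *
import pickle
f=grab_frame('wrist');f['s']=sense();pickle.dump(f,open('wc.pkl','wb'))
E
```

Request:
jog_arm([
  {"x": 0.67,"y": 0.0,"z": 0.175,"rx": 0.0,"ry": 0.0,"rz": -0.2},
  {"x": 0.67,"y": 0.0,"z": 0.175,"rx": 0.0,"ry": 0.0,"rz": -0.2},
  {"x": 0.67,"y": 0.0,"z": 0.175,"rx": 0.0,"ry": 0.0,"rz": -0.2},
  {"x": 0.67,"y": 0.0,"z": 0.175,"rx": 0.0,"ry": 0.0,"rz": -0.2},
  {"x": 0.67,"y": 0.0,"z": 0.175,"rx": 0.0,"ry": 0.0,"rz": -0.2},
  {"x": 0.67,"y": 0.0,"z": 0.175,"rx": 0.0,"ry": 0.0,"rz": -0.2},
  {"x": 0.67,"y": 0.0,"z": 0.175,"rx": 0.0,"ry": 0.0,"rz": -0.2},
  {"x": 0.67,"y": 0.0,"z": 0.175,"rx": 0.0,"ry": 0.0,"rz": -0.2},
])

```text
clock: 2.95
tool_pos: [588.6, 291.9, 226.8]
tcp_rot: [-0.001, 0.71, 0.705, -0.002]
ft_force: [-0.1, -0.6, -0.0]
grip_width: 0.999
```

```bash
python3 - <<'E'
from h import *
import pickle
f=grab_frame('wrist');f['s']=sense();pickle.dump(f,open('wr.pkl','wb'))
g=pickle.load(open('wc.pkl','rb'))
c=np.vstack([cv2.resize(x['frame'][:,40:472][:260],None,fx=1.15,fy=1.15,interpolation=cv2.INTER_CUBIC) for x in(g,f)])
print(c.shape);save('c2.png',np.clip(c*1.2,0,255).astype(np.uint8))
print(f['s']['clock'],f['s']['tool_pos'],f['s']['tcp_rot'])
E
```

```text
(598, 497, 3)
3.0 [588.72089346 291.55009039 227.2872651 ] [-5.84493797e-04  7.09953532e-01  7.04246086e-01 -1.75825268e-03]
```

View pics/c2.png

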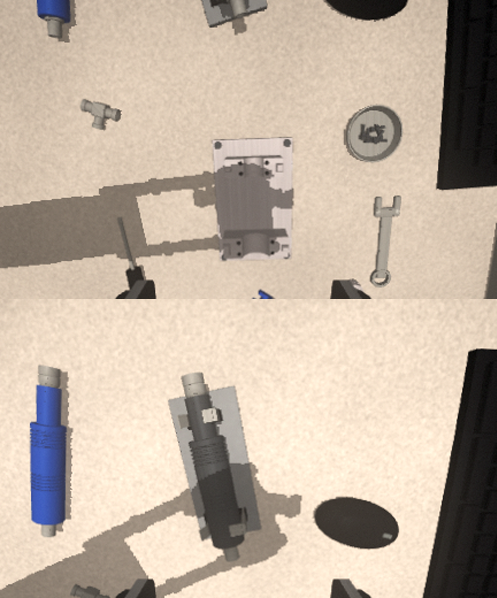

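Picture 5 shows the cradle in the upper half and the rack in the lower half. The neck is at the top (world +y) and the hooks are on the image right (world +x), so the way out is toward world -x. The cradle's small bed is also at the top, so the x axes are alike. Next I measure both from depth.

```bash
cat > m.py <<'E'
from h import *
import pickle
from scipy.optimize import least_squares
def att(f,c,r=130):
    """fit barrel axis: returns point at c-y and direction; body r=18 dark"""
    P=cloud(f);ok=(f['depth']>0)&(np.hypot(P[...,0]-c[0],P[...,1]-c[1])<r)&(P[...,2]>c[2]+2)
    return P[ok],f['frame'][ok]
def cyl(Q,r,p0):
    # axis: x=a+b*(y-yc), z=z0+t*(y-yc)
    yc=p0[1]
    def res(q):
        d=np.array([q[1],1,q[3]]);d/=np.linalg.norm(d)
        v=Q-np.array([q[0],yc,q[2]]);v=v-np.outer(v@d,d);return np.linalg.norm(v,axis=1)-r
    s=least_squares(res,[p0[0],0,p0[2],0],loss='soft_l1',f_scale=1.0)
    return s.x,np.std(res(s.x))
E
python3 - <<'E'
from m import *
f=pickle.load(open('wr.pkl','rb'))
P=cloud(f);ok=(f['depth']>0)&(np.hypot(P[...,0]-553,P[...,1]-300)<130)
print('table z',np.median(P[ok&(P[...,2]<6)][:,2]))
Q=P[ok&(P[...,2]>57)];C=f['frame'][ok&(P[...,2]>57)];print(len(Q),Q.min(0).round(),Q.max(0).round())
for y in range(180,420,8):
    k=abs(Q[:,1]-y)<2
    if k.sum()>3:print(y,k.sum(),Q[k].min(0).round(1)[[0]],Q[k].max(0).round(1)[[0,2]],C[k].mean().round())
g=pickle.load(open('wc.pkl','rb'))
for name,G in(('wrist',g),('top',pickle.load(open('top.pkl','rb')))):
    P=cloud(G);ok=(G['depth']>0)&(abs(P[...,0]-560)<90)&(abs(P[...,1]-2)<115)
    print('table',np.median(P[ok&(P[...,2]<6)][:,2]))
    k=ok&(P[...,2]>6);m=k.astype(np.uint8);n,l,st,ce=cv2.connectedComponentsWithStats(m);b=1+np.argmax(st[1:,4]);Q=P[l==b]
    pl=Q[Q[:,2]<18];print('plate',np.median(pl[:,2]),cv2.minAreaRect(pl[:,:2].astype(np.float32)))
    J=Q[(Q[:,2]>42)&(Q[:,2]<53)]
    for sgn in(-1,1):
        j=J[(J[:,1]-2)*sgn>0];print('joint',len(j),np.median(j[:,2]),cv2.minAreaRect(j[:,:2].astype(np.float32)))
E
```

```text
table z -0.5517713170616787
40237 [515. 224.  57.] [664. 417. 327.]
228 23 [569.9] [580.2  59.9] 92.0
236 23 [568.8] [579.1  61.1] 89.0
244 33 [556.5] [583.1  69.8] 75.0
252 85 [544.5] [588.1  70.5] 56.0
260 99 [543.3] [587.   75.1] 66.0
268 112 [549.7] [591.9  75. ] 69.0
276 93 [545.8] [652.4 301.6] 50.0
284 2192 [517.2] [660.9 309. ] 21.0
292 1736 [521.3] [656.8 314.6] 24.0
300 4503 [522.7] [662.8 320.9] 28.0
308 6139 [519.2] [632.  324.8] 23.0
316 100 [542.5] [576.7  70.1] 51.0
324 110 [540.3] [574.5  70.3] 61.0
332 110 [538.5] [573.4  70.8] 70.0
340 101 [538.2] [571.4  70.4] 67.0
348 96 [536.1] [570.3  70.5] 68.0
356 104 [536.4] [569.4  70. ] 71.0
364 61 [539.1] [561.6  64.1] 73.0
372 112 [528.] [560.7  71.5] 95.0
380 113 [527.6] [564.6  69.5] 121.0
388 76 [534.6] [555.8  64.2] 77.0
396 67 [535.5] [555.   64.9] 92.0
404 63 [533.3] [550.9  63.2] 141.0
412 66 [531.7] [550.  64.] 142.0
table -0.5212486015050786
plate nan ((0.0, 0.0), (0.0, 0.0), 0.0)
joint 0 nan ((0.0, 0.0), (0.0, 0.0), 0.0)
joint 0 nan ((0.0, 0.0), (0.0, 0.0), 0.0)
table -1.2091456275550172
plate 10.939419154470443 ((569.1325073242188, -1.0153274536132812), (179.9335479736328, 110.34123992919922), 85.8254623413086)
joint 153 46.96903713449319 ((565.2843627929688, -56.00045394897461), (29.610559463500977, 90.04393005371094), 85.56137084960938)
joint 113 46.96081043044751 ((573.0885620117188, 53.53697204589844), (24.28131103515625, 73.4326171875), 85.10910034179688)
  return _methods._mean(a, axis=axis, dtype=dtype,
  ret = ret.dtype.type(ret / rcount)
```

```bash
cat >> m.py <<'E'
def cradle(G,c=(568,-2)):
    P=cloud(G);ok=(G['depth']>0)&(abs(P[...,0]-c[0])<90)&(abs(P[...,1]-c[1])<115)
    Q=P[ok&(P[...,2]>6)&(P[...,2]<85)];pl=Q[Q[:,2]<18]
    print('table',np.median(P[ok&(P[...,2]<6)][:,2]).round(2),'plate',np.median(pl[:,2]).round(2),cv2.minAreaRect(pl[:,:2].astype(np.float32)))
    J=Q[(Q[:,2]>44)&(Q[:,2]<51)]
    for s in(-1,1):
        j=J[(J[:,1]-c[1])*s>0];print('joint',len(j),np.median(j[:,2]).round(2),cv2.minAreaRect(j[:,:2].astype(np.float32)))
E
python3 - <<'E'
from m import *
cradle(pickle.load(open('wc.pkl','rb')))
for n in('wr','top'):
    f=pickle.load(open(n+'.pkl','rb'))
    P=cloud(f);m=(f['depth']>0)&(np.hypot(P[...,0]-558,P[...,1]-315)<130)&(P[...,2]>55)&(P[...,2]<85)
    Q=P[m]; 
    for nm,a,b,r in(('body',275,350,18),('body2',308,350,18),('neckclear',362,368,12)):
        q=Q[(Q[:,1]>a)&(Q[:,1]<b)&(abs(Q[:,0]-(564-.222*(Q[:,1]-306)))<22)];print(n,nm,len(q),cyl(q,r,[560,(306),52]))
    d=np.array([-.217,.976]);s=(Q[:,:2]-[560,306])@d
    print('ext along',s.min(),s.max(),np.percentile(s,[1,99]))
    for a in range(-110,115,4):
        k=(abs(s-a)<2)
        if k.sum()>3: print(a,k.sum(),Q[k][:,2].max().round(1),end=' | ')
    print()
    P2=P[(f['depth']>0)&(np.hypot(P[...,0]-558,P[...,1]-315)<130)&(P[...,2]>6)&(P[...,2]<14)]
    print('rackplate',np.median(P2[:,2]),cv2.minAreaRect(P2[:,:2].astype(np.float32)))
E
```

```text
table -0.52 plate 11.55 ((569.8251342773438, -1.4513626098632812), (180.84939575195312, 110.20943450927734), 85.82743072509766)
joint 520 47.45 ((565.2796020507812, -56.13390350341797), (30.846881866455078, 89.17147064208984), 86.3951187133789)
joint 496 47.56 ((573.22998046875, 53.70555114746094), (23.863357543945312, 72.7417984008789), 86.01905059814453)
wr body 1871 (array([ 5.60963540e+02, -1.89458106e-01,  5.11334828e+01, -2.85927716e-03]), np.float64(0.8398985846888566))
wr body2 1097 (array([ 5.60978732e+02, -1.91401510e-01,  5.16611194e+01, -2.33892623e-02]), np.float64(0.7862822466022231))
wr neckclear 105 (array([10954.54502214,  -216.53985392, -5686.09100491,   119.54504923]), np.float64(1.4680987346315453))
ext along -83.85012394795714 112.44192935751046 [-77.71207834 109.5488394 ]
-82 24 60.2 | -78 32 61.0 | -74 31 60.2 | -70 28 61.1 | -66 6 62.8 | -62 60 70.7 | -58 89 70.5 | -54 69 70.5 | -50 81 74.4 | -46 123 75.1 | -42 134 74.9 | -38 164 75.4 | -34 89 70.6 | -30 91 70.7 | -26 90 70.1 | -22 99 70.1 | -18 93 71.3 | -14 92 69.8 | -10 91 70.2 | -6 91 69.9 | -2 90 71.2 | 2
[... 1017 characters left out ...]
 14 71.4 | -58 16 68.3 | -54 14 71.1 | -50 14 70.8 | -46 27 74.6 | -42 20 74.3 | -38 19 75.9 | -34 15 72.5 | -30 14 70.1 | -26 11 72.5 | -22 15 70.3 | -18 15 70.2 | -14 13 68.6 | -10 14 70.9 | -6 17 72.9 | -2 10 68.2 | 2 16 72.8 | 6 16 69.9 | 10 11 70.0 | 14 13 69.5 | 18 13 71.9 | 22 14 72.5 | 26 14 71.6 | 30 14 70.9 | 34 12 70.7 | 38 12 70.9 | 42 13 71.4 | 46 16 73.3 | 50 9 68.6 | 54 7 65.6 | 58 11 63.9 | 62 7 64.6 | 66 18 71.0 | 70 13 69.4 | 74 20 73.3 | 78 7 67.3 | 82 8 64.8 | 86 11 62.8 | 90 9 64.3 | 94 5 62.8 | 98 8 63.3 | 102 5 61.1 | 106 11 62.3 | 110 7 61.1 | 
rackplate 9.282581056768095 ((562.52001953125, 316.769287109375), (170.01527404785156, 187.1873779296875), 25.37071990966797)
```

Attenuator: origin ≈ (558.7, 318.0, 52), x axis at 100.75°. Body ends, clips and barrel length all agree with the sizes given. Cradle: origin ≈ (568.9, -6.3), x axis at 85.9°. Next I hover over the attenuator.

Request:
jog_arm([
  {"x": 0.065,"y": -0.0755,"z": 0.29,"rx": 0.0,"ry": 0.0,"rz": -0.375},
  {"x": 0.065,"y": -0.0755,"z": 0.29,"rx": 0.0,"ry": 0.0,"rz": -0.375},
  {"x": 0.065,"y": -0.0755,"z": 0.29,"rx": 0.0,"ry": 0.0,"rz": -0.375},
  {"x": 0.065,"y": -0.0755,"z": 0.29,"rx": 0.0,"ry": 0.0,"rz": -0.375},
  {"x": 0.065,"y": -0.0755,"z": 0.29,"rx": 0.0,"ry": 0.0,"rz": -0.375},
])

```text
clock: 3.5
tool_pos: [559.6, 316.1, 112.6]
tcp_rot: [-0.0, 0.638, 0.77, -0.001]
ft_force: [0.5, 0.3, 0.9]
grip_width: 0.999
```

```bash
cat >> h.py <<'E'
from scipy.spatial.transform import Rotation as Ro
def go(xyz,yaw=None):
    """print shares to reach xyz, tool x yaw in deg, tool straight down, from the present pose"""
    s=sense();q=s['tcp_rot'];R=Ro.from_quat([q[1],q[2],q[3],q[0]])
    d=R.inv().apply(np.array(xyz)-s['tool_pos'])/400
    X=R.apply([1,0,0]);y0=np.degrees(np.arctan2(X[1],X[0]));yaw=y0 if yaw is None else yaw
    a=np.radians(yaw);x=[np.cos(a),np.sin(a),0];T=np.array([x,np.cross([0,0,-1],x),[0,0,-1]]).T
    rv=np.degrees((R.inv()*Ro.from_matrix(T)).as_rotvec())/30
    print('t',round(s['clock'],2),'tcp',s['tool_pos'].round(1),'yaw',y0.round(2),'shares',d.round(4),rv.round(3),'grip',s['grip_width'].round(3),'F',s['ft_force'].round(1))
E
python3 -c "
from h import *
go([558.7,318,31],100.75)"
```

```text
Traceback (most recent call last):
  File "h.py", line 30, in go
    print('t',round(s['clock'],2),'tcp',s['tool_pos'].round(1),'yaw',y0.round(2),'shares',d.round(4),rv.round(3),'grip',s['grip_width'].round(3),'F',s['ft_force'].round(1))
                                                                                                                        ^^^^^^^^^^^^^^^^^^^^^
AttributeError: 'float' object has no attribute 'round'
```

```bash
sed -i "s/s\['grip_width'\].round(3)/round(float(s['grip_width']),3)/" h.py
python3 - <<'E'
from m import *
go([558.7,318,31],100.75)
f=grab_frame('wrist');P=cloud(f)
Q=P[(f['depth']>0)&(np.hypot(P[...,0]-558,P[...,1]-315)<130)&(P[...,2]>54)&(P[...,2]<72)]
q=Q[(abs(Q[:,0]-(561-.19*(Q[:,1]-306)))<19)];print(len(q),q.min(0),q.max(0))
q=q[(q[:,1]>285)&(q[:,1]<352)];print(len(q),cyl(q,18,[560,306,52]))
E
```

```text
t 3.5 tcp [559.6 316.1 112.6] yaw 100.68 shares [ 0.0053 -0.001   0.204 ] [-0.004  0.002 -0.002] grip 0.999 F [0.5 0.3 0.9]
8634 [528.67250918 223.539434    54.00227555] [588.00117335 417.51937556  71.95290269]
3564 (array([ 5.60853751e+02, -1.86682665e-01,  5.10894741e+01, -2.44123779e-03]), np.float64(0.7487344072030535))
```

Request:
jog_arm([
  {"x": 0.005,"y": -0.001,"z": 0.11,"rx": 0.0,"ry": 0.0,"rz": 0.0},
  {"x": 0.005,"y": -0.001,"z": 0.204,"rx": 0.0,"ry": 0.0,"rz": 0.0},
  {"x": 0.005,"y": -0.001,"z": 0.204,"rx": 0.0,"ry": 0.0,"rz": 0.0},
  {"x": 0.005,"y": -0.001,"z": 0.204,"rx": 0.0,"ry": 0.0,"rz": 0.0},
], hand=1.0, force=60)

```text
clock: 3.95
tool_pos: [561.3, 318.6, 34.2]
tcp_rot: [0.001, 0.638, 0.77, 0.001]
ft_force: [1.7, -0.4, -0.0]
grip_width: 0.997
```

Request:
jog_arm([
  {"x": 0.0,"y": 0.0,"z": 0.0,"rx": 0.0,"ry": 0.0,"rz": 0.0},
  {"x": 0.0,"y": 0.0,"z": 0.0,"rx": 0.0,"ry": 0.0,"rz": 0.0},
  {"x": 0.0,"y": 0.0,"z": 0.0,"rx": 0.0,"ry": 0.0,"rz": 0.0},
  {"x": 0.0,"y": 0.0,"z": 0.0,"rx": 0.0,"ry": 0.0,"rz": 0.0},
  {"x": 0.0,"y": 0.0,"z": 0.0,"rx": 0.0,"ry": 0.0,"rz": 0.0},
  {"x": 0.0,"y": 0.0,"z": 0.0,"rx": 0.0,"ry": 0.0,"rz": 0.0},
], hand=0.0, force=60)

```text
clock: 4.55
tool_pos: [559.1, 318.5, 36.2]
tcp_rot: [-0.001, 0.639, 0.77, -0.001]
ft_force: [-9.2, -2.8, 12.7]
grip_width: 0.405
```

```bash
python3 -c "
from h import *
go([558.7-.982*14,318-.187*14,33],100.7)"
```

```text
t 4.55 tcp [559.1 318.5  36.2] yaw 100.62 shares [-0.0012 -0.0361  0.0082] [-0.005  0.    -0.003] grip 0.405 F [-9.2 -2.8 12.7]
```

Request:
jog_arm([
  {"x": 0.0,"y": -0.012,"z": 0.0,"rx": 0.0,"ry": 0.0,"rz": 0.0},
  {"x": 0.0,"y": -0.024,"z": 0.0,"rx": 0.0,"ry": 0.0,"rz": 0.0},
  {"x": 0.0,"y": -0.038,"z": 0.0,"rx": 0.0,"ry": 0.0,"rz": 0.0},
  {"x": 0.0,"y": -0.038,"z": 0.0,"rx": 0.0,"ry": 0.0,"rz": 0.0},
  {"x": 0.0,"y": -0.038,"z": 0.0,"rx": 0.0,"ry": 0.0,"rz": 0.0},
])

```text
clock: 5.05
tool_pos: [548.6, 316.9, 37.6]
tcp_rot: [0.002, 0.638, 0.77, 0.003]
ft_force: [11.1, 1.3, -6.8]
grip_width: 0.403
```

```bash
python3 -c "
from h import *
go([558.7-.982*14,318-.187*14,36],100.7)"
```

```text
t 5.05 tcp [548.6 316.9  37.6] yaw 100.65 shares [-0.002  -0.0096  0.0038] [ 0.015 -0.003 -0.002] grip 0.403 F [11.1  1.3 -6.8]
```

Request:
jog_arm([
  {"x": 0.0,"y": -0.012,"z": 0.0,"rx": 0.0,"ry": 0.0,"rz": 0.0},
  {"x": 0.0,"y": -0.024,"z": 0.0,"rx": 0.0,"ry": 0.0,"rz": 0.0},
  {"x": 0.0,"y": -0.024,"z": 0.0,"rx": 0.0,"ry": 0.0,"rz": 0.0},
  {"x": 0.0,"y": -0.024,"z": 0.0,"rx": 0.0,"ry": 0.0,"rz": 0.0},
])

```text
clock: 5.45
tool_pos: [545.4, 316.7, 39.6]
tcp_rot: [0.006, 0.638, 0.77, 0.009]
ft_force: [13.7, 2.0, -6.9]
grip_width: 0.4
```

Request:
jog_arm([
  {"x": 0.0,"y": -0.02,"z": 0.0,"rx": 0.0,"ry": 0.0,"rz": 0.0},
  {"x": 0.0,"y": -0.02,"z": 0.0,"rx": 0.0,"ry": 0.0,"rz": 0.0},
  {"x": 0.0,"y": -0.02,"z": -0.01,"rx": 0.0,"ry": 0.0,"rz": 0.0},
  {"x": 0.0,"y": -0.02,"z": -0.02,"rx": 0.0,"ry": 0.0,"rz": 0.0},
])

```text
clock: 5.85
tool_pos: [542.5, 316.7, 49.2]
tcp_rot: [0.008, 0.638, 0.77, 0.014]
ft_force: [11.2, 2.7, -5.0]
grip_width: 0.395
```

Request:
jog_arm([
  {"x": 0.0,"y": -0.01,"z": -0.03,"rx": 0.0,"ry": 0.0,"rz": 0.0},
  {"x": 0.0,"y": -0.01,"z": -0.06,"rx": 0.0,"ry": 0.0,"rz": 0.0},
  {"x": 0.0,"y": -0.01,"z": -0.1,"rx": 0.0,"ry": 0.0,"rz": 0.0},
  {"x": 0.0,"y": -0.01,"z": -0.2,"rx": 0.0,"ry": 0.0,"rz": 0.0},
  {"x": 0.0,"y": -0.01,"z": -0.2,"rx": 0.0,"ry": 0.0,"rz": 0.0},
  {"x": 0.0,"y": -0.01,"z": -0.2,"rx": 0.0,"ry": 0.0,"rz": 0.0},
])

```text
clock: 6.45
tool_pos: [536.3, 315.4, 130.4]
tcp_rot: [0.009, 0.638, 0.77, 0.015]
ft_force: [0.5, -0.0, -4.7]
grip_width: 0.401
```

```bash
python3 - <<'E'
from m import *
f=grab_frame('wrist');pickle.dump(f,open('wh.pkl','wb'));P=cloud(f);t=sense()['tool_pos'];go([568.9,-6.3,130],85.9);print(t)
c=t+[0,0,16]
Q=P[(f['depth']>0)&(np.hypot(P[...,0]-t[0],P[...,1]-t[1])<120)&(P[...,2]>t[2]+14)&(P[...,2]<t[2]+60)]
q=Q[abs(Q[:,0]-(t[0]-.188*(Q[:,1]-t[1])))<19]
s=(q[:,:2]-t[:2])@[-.186,.983]
for a in range(-110,114,5):
    k=abs(s-a)<2.5
    if k.sum()>3:print(a,k.sum(),q[k][:,2].max().round(1),end='|')
k=(s>15)&(s<38);print(cyl(q[k],18,[c[0],t[1],t[2]+16]))
save('wh.png',f['frame'])
E
```

```text
t 6.5 tcp [535.2 314.7 128.6] yaw 100.71 shares [-0.8042 -0.066  -0.0095] [ 0.058 -0.017  0.493] grip 0.399 F [-0.5 -0.2 -4.4]
[535.18069023 314.72793663 128.64535834]
-40 11 154.1|-35 140 161.9|-30 369 163.8|-25 420 164.0|-20 509 164.0|-15 418 164.1|-10 604 169.3|-5 680 175.1|0 704 175.5|5 761 175.9|10 974 188.6|15 615 188.1|20 623 164.8|25 710 165.2|30 738 165.1|35 613 164.9|40 1020 164.8|45 499 158.9|50 520 159.0|55 544 159.6|60 551 159.4|65 581 159.4|70 596 159.4|75 638 159.3|80 538 159.9|85 556 157.8|90 590 157.7|95 609 157.9|100 288 157.7|(array([ 5.36509519e+02, -1.91166458e-01,  1.44287213e+02,  2.94331701e-02]), np.float64(0.7611155473346878))
```

Request:
jog_arm([
  {"x": -0.1,"y": -0.008,"z": -0.01,"rx": 0.058,"ry": -0.017,"rz": 0.1},
  {"x": -0.809,"y": -0.066,"z": -0.01,"rx": 0.058,"ry": -0.017,"rz": 0.493},
  {"x": -0.809,"y": -0.066,"z": -0.01,"rx": 0.058,"ry": -0.017,"rz": 0.493},
  {"x": -0.809,"y": -0.066,"z": -0.01,"rx": 0.058,"ry": -0.017,"rz": 0.493},
  {"x": -0.809,"y": -0.066,"z": -0.01,"rx": 0.058,"ry": -0.017,"rz": 0.493},
  {"x": -0.809,"y": -0.066,"z": -0.01,"rx": 0.058,"ry": -0.017,"rz": 0.493},
  {"x": -0.809,"y": -0.066,"z": -0.01,"rx": 0.058,"ry": -0.017,"rz": 0.493},
  {"x": -0.809,"y": -0.066,"z": -0.01,"rx": 0.058,"ry": -0.017,"rz": 0.493},
  {"x": -0.809,"y": -0.066,"z": -0.01,"rx": 0.058,"ry": -0.017,"rz": 0.493},
  {"x": -0.809,"y": -0.066,"z": -0.01,"rx": 0.058,"ry": -0.017,"rz": 0.493},
])

```text
clock: 7.5
tool_pos: [567.9, -7.4, 128.7]
tcp_rot: [-0.001, 0.732, 0.682, -0.001]
ft_force: [-0.2, -0.4, -3.9]
grip_width: 0.402
```

```bash
cat >> m.py <<'E'
def held(f,d=85.9):
    P=cloud(f);t=sense()['tool_pos'];a=np.radians(d);ax=np.array([np.cos(a),np.sin(a)]);n=np.array([np.sin(a),-np.cos(a)])
    D=P[...,:2]-t[:2];S=D@ax;N=D@n
    k=(f['depth']>0)&(S>-45)&(S<110)&(abs(N)<20)&(P[...,2]>t[2]+10)&(P[...,2]<t[2]+60)
    s,nn,z=S[k],N[k],P[...,2][k]-t[2]
    for lo,hi,r in((17,38,18),(52,78,12)):
        m=(s>lo)&(s<hi);q=np.stack([nn[m],s[m],z[m]],-1);x,sd=cyl(q,r,[0,(lo+hi)/2,18]);print('axis at s=%g: side %.2f slope %.4f height %.2f slope %.4f sd %.2f'%((lo+hi)/2,*x,sd))
    for b in np.arange(36,50,1.): 
        m=abs(s-b)<.7
        print(int(b),np.percentile(z[m],98).round(1) if m.any() else 0,end='|')
    print()
E
python3 - <<'E'
from m import *
f=grab_frame('wrist');pickle.dump(f,open('wh2.pkl','wb'));go([568.8,-8.3,55],85.9);held(f)
cradle(f)
E
```

```text
t 7.55 tcp [568.3  -7.  129.1] yaw 85.97 shares [-0.0031  0.002   0.1852] [-0.004 -0.001  0.002] grip 0.4 F [-0.6  0.2 -3.5]
axis at s=27.5: side 0.35 slope -0.0018 height 14.20 slope 0.0252 sd 0.77
axis at s=65: side 0.29 slope -0.0078 height 14.68 slope -0.0024 sd 0.52
36 33.4|37 33.3|38 33.3|39 32.4|40 30.6|41 27.4|42 27.5|43 27.4|44 27.4|45 27.3|46 27.3|47 27.6|48 27.3|49 27.3|
table -0.59 plate 11.47 ((570.0590209960938, 11.699928283691406), (155.26780700683594, 110.04267883300781), 85.76908111572266)
joint 70 47.08 ((565.518798828125, -43.949676513671875), (6.305058002471924, 89.0027084350586), 85.90010070800781)
joint 925 47.46 ((572.7828979492188, 53.655784606933594), (24.269041061401367, 73.39592742919922), 85.84716796875)
```

Request:
jog_arm([
  {"x": 0.0,"y": 0.001,"z": 0.1,"rx": 0.0,"ry": 0.0,"rz": 0.0},
  {"x": 0.0,"y": 0.001,"z": 0.2,"rx": 0.0,"ry": 0.0,"rz": 0.0},
  {"x": 0.0,"y": 0.001,"z": 0.2,"rx": 0.0,"ry": 0.0,"rz": 0.0},
  {"x": 0.0,"y": 0.001,"z": 0.2,"rx": 0.0,"ry": 0.0,"rz": 0.0},
])

```text
clock: 7.95
tool_pos: [567.5, -5.8, 48.5]
tcp_rot: [-0.002, 0.731, 0.682, -0.002]
ft_force: [0.1, 0.4, -4.0]
grip_width: 0.405
```

```bash
python3 - <<'E'
from m import *
go([568.6,-6.8,33],85.9);held(grab_frame('wrist'))
E
```

```text
t 7.95 tcp [567.5  -5.8  48.5] yaw 86.07 shares [-0.0023  0.003   0.0388] [-0.01  -0.001  0.006] grip 0.405 F [ 0.1  0.4 -4. ]
axis at s=27.5: side -0.90 slope -0.0071 height 12.95 slope 0.0229 sd 0.73
axis at s=65: side -1.11 slope -0.0104 height 13.44 slope -0.0012 sd 0.52
36 32.1|37 32.0|38 31.9|39 31.2|40 30.7|41 26.2|42 25.9|43 26.2|44 26.2|45 26.2|46 25.9|47 26.0|48 26.2|49 26.0|
```

Request:
jog_arm([
  {"x": -0.002,"y": 0.003,"z": 0.015,"rx": -0.01,"ry": 0.0,"rz": 0.006},
  {"x": -0.002,"y": 0.003,"z": 0.022,"rx": -0.01,"ry": 0.0,"rz": 0.006},
  {"x": -0.002,"y": 0.003,"z": 0.022,"rx": -0.01,"ry": 0.0,"rz": 0.006},
])

```text
clock: 8.3
tool_pos: [570.4, -7.0, 42.0]
tcp_rot: [0.001, 0.732, 0.681, 0.002]
ft_force: [-0.2, 0.5, -3.6]
grip_width: 0.401
```

```bash
python3 - <<'E'
from m import *
go([568.6,-6.8,33],85.9)
f=grab_frame('wrist');go([568.6,-6.8,33],85.9);held(f);cradle(f)
E
```

```text
t 8.3 tcp [570.4  -7.   42. ] yaw 85.87 shares [ 0.0002 -0.0047  0.0224] [ 0.008 -0.001 -0.001] grip 0.401 F [-0.2  0.5 -3.6]
t 8.35 tcp [570.3  -7.   41.9] yaw 85.87 shares [ 0.0003 -0.0045  0.0222] [ 0.008 -0.001 -0.001] grip 0.401 F [ 0.1  0.1 -3.7]
axis at s=27.5: side 0.61 slope -0.0015 height 14.55 slope 0.0264 sd 0.75
axis at s=65: side 0.52 slope -0.0071 height 15.04 slope -0.0002 sd 0.51
36 33.8|37 33.6|38 33.6|39 33.2|40 32.3|41 28.0|42 27.5|43 27.6|44 28.1|45 28.0|46 27.6|47 27.9|48 28.0|49 27.8|
table -0.59 plate 11.43 ((570.541259765625, 18.792415618896484), (139.83175659179688, 110.37242126464844), 85.91865539550781)
joint 422 47.26 ((570.1651611328125, -32.69218826293945), (68.48737335205078, 51.46672058105469), 82.47362518310547)
joint 3953 47.48 ((571.4891357421875, 32.58745574951172), (66.43817901611328, 74.42767333984375), 85.89459228515625)
```

Request:
jog_arm([
  {"x": 0.0,"y": -0.005,"z": 0.0,"rx": 0.005,"ry": 0.0,"rz": 0.0},
  {"x": 0.0,"y": -0.005,"z": 0.01,"rx": 0.005,"ry": 0.0,"rz": 0.0},
  {"x": 0.0,"y": -0.005,"z": 0.018,"rx": 0.005,"ry": 0.0,"rz": 0.0},
  {"x": 0.0,"y": -0.005,"z": 0.022,"rx": 0.005,"ry": 0.0,"rz": 0.0},
  {"x": 0.0,"y": -0.005,"z": 0.023,"rx": 0.005,"ry": 0.0,"rz": 0.0},
])

```text
clock: 8.85
tool_pos: [568.0, -6.9, 32.5]
tcp_rot: [-0.0, 0.732, 0.681, 0.0]
ft_force: [-2.3, 0.1, -1.5]
grip_width: 0.402
```

```bash
python3 - <<'E'
from m import *
f=grab_frame('wrist');go([568.6,-6.8,33],85.9);held(f)
E
```

```text
t 8.9 tcp [568.1  -6.9  32.5] yaw 85.87 shares [ 0.0003  0.0013 -0.0012] [ 0.001 -0.001 -0.001] grip 0.401 F [ 0.3 -0.1 -3.3]
axis at s=27.5: side 0.49 slope 0.0001 height 14.43 slope 0.0258 sd 0.75
axis at s=65: side 0.34 slope -0.0073 height 14.92 slope -0.0038 sd 2.35
36 33.5|37 33.6|38 33.5|39 32.6|40 32.4|41 27.5|42 27.4|43 27.6|44 27.7|45 27.6|46 27.6|47 27.5|48 27.4|49 27.5|
```

Request:
jog_arm([
  {"x": 0.0,"y": 0.0,"z": 0.0,"rx": 0.0,"ry": 0.0,"rz": 0.0},
  {"x": 0.0,"y": 0.0,"z": 0.0,"rx": 0.0,"ry": 0.0,"rz": 0.0},
  {"x": 0.0,"y": 0.0,"z": 0.0,"rx": 0.0,"ry": 0.0,"rz": 0.0},
  {"x": 0.0,"y": 0.0,"z": 0.0,"rx": 0.0,"ry": 0.0,"rz": 0.0},
  {"x": 0.0,"y": 0.0,"z": -0.05,"rx": 0.0,"ry": 0.0,"rz": 0.0},
  {"x": 0.0,"y": 0.0,"z": -0.15,"rx": 0.0,"ry": 0.0,"rz": 0.0},
  {"x": 0.0,"y": 0.0,"z": -0.3,"rx": 0.0,"ry": 0.0,"rz": 0.0},
  {"x": 0.0,"y": 0.0,"z": -0.5,"rx": 0.0,"ry": 0.0,"rz": 0.0},
  {"x": 0.0,"y": 0.0,"z": -0.5,"rx": 0.0,"ry": 0.0,"rz": 0.0},
  {"x": 0.0,"y": 0.0,"z": -0.5,"rx": 0.0,"ry": 0.0,"rz": 0.0},
], hand=1.0)

```text
clock: 9.9
tool_pos: [572.7, -7.2, 241.3]
tcp_rot: [0.005, 0.732, 0.681, 0.006]
ft_force: [0.6, 0.4, 0.2]
grip_width: 1.0
```

```bash
python3 - <<'E'
from m import *
f=grab_frame('wrist');pickle.dump(f,open('wl.pkl','wb'));go([519,-340,270],85.9);cradle(f)
P=cloud(f);a=np.radians(85.9);ax=np.array([np.cos(a),np.sin(a)]);n=np.array([np.sin(a),-np.cos(a)])
D=P[...,:2]-[568.9,-6.3];S=D@ax;N=D@n
k=(f['depth']>0)&(S>-100)&(S<105)&(abs(N)<20)&(P[...,2]>50)&(P[...,2]<75)
s,nn,z=S[k],N[k],P[...,2][k]
for lo,hi,r in((-30,38,18),(50,78,12)):
    m=(s>lo)&(s<hi);print(m.sum(),cyl(np.stack([nn[m],s[m],z[m]],-1),r,[0,(lo+hi)/2,48]))
for b in list(range(-84,-66,2))+list(range(34,48,2)):
    m=abs(s-b)<1;print(b,np.percentile(z[m],98).round(1) if m.any() else 0,end='|')
save('wl.png',np.clip(cv2.resize(f['frame'],(768,576),interpolation=cv2.INTER_CUBIC)*1.4,0,255).astype(np.uint8))
E
```

```text
t 9.95 tcp [570.8  -7.2 237.5] yaw 85.86 shares [-0.8392 -0.0683 -0.0825] [ 0.019 -0.001 -0.001] grip 0.998 F [ 0.2 -0.2 -0.6]
table -0.53 plate 11.52 ((569.609375, -0.9424285888671875), (178.88717651367188, 110.39617919921875), 85.89059448242188)
joint 794 47.56 ((564.7559814453125, -57.3985481262207), (79.06929016113281, 89.36195373535156), 50.16231155395508)
joint 817 47.59 ((574.4842529296875, 48.93868637084961), (75.20525360107422, 87.74222564697266), 19.487110137939453)
1451 (array([ 2.55019399e-01,  1.57093152e-04,  4.71222334e+01, -1.04773513e-03]), np.float64(0.8220042850980175))
464 (array([ 2.57882658e-01,  6.74099377e-03,  4.74243862e+01, -7.33722255e-03]), np.float64(0.6117156919654329))
-84 56.2|-82 55.8|-80 0|-78 0|-76 65.0|-74 66.1|-72 65.6|-70 66.4|-68 65.5|34 66.2|36 66.0|38 66.0|40 59.8|42 60.2|44 60.1|46 60.0|
```

View pics/wl.png

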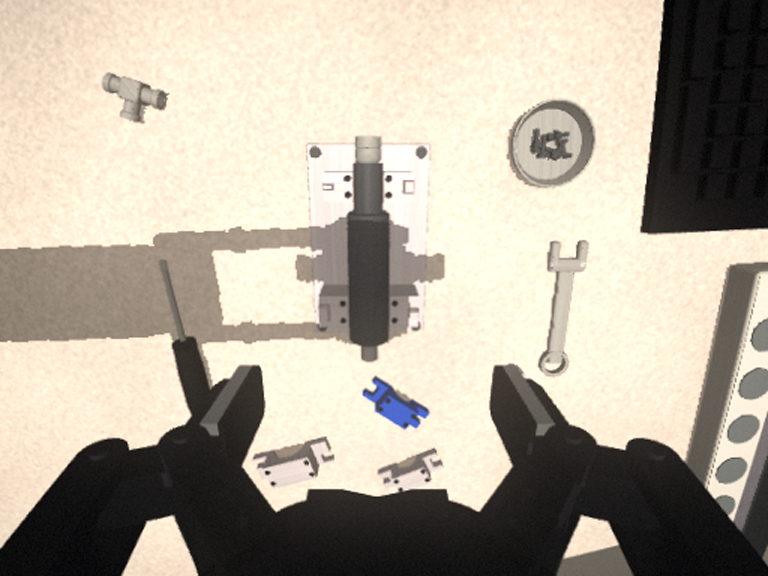

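Picture 6: the attenuator lies in both beds. The fit puts it 0.3 mm off sideways and about 0.5 mm off lengthwise, at the right height. Lugs are visible at (408,187) and (328,187) on the small bed. Next, the caps.

Request:
jog_arm([
  {"x": -0.95,"y": -0.06,"z": 0.0,"rx": 0.019,"ry": 0.0,"rz": 0.0},
  {"x": -0.95,"y": -0.06,"z": 0.0,"rx": 0.019,"ry": 0.0,"rz": 0.0},
  {"x": -0.95,"y": -0.06,"z": 0.0,"rx": 0.019,"ry": 0.0,"rz": 0.0},
  {"x": -0.95,"y": -0.06,"z": 0.0,"rx": 0.019,"ry": 0.0,"rz": 0.0},
  {"x": -0.95,"y": -0.06,"z": 0.0,"rx": 0.019,"ry": 0.0,"rz": 0.0},
  {"x": -0.95,"y": -0.06,"z": 0.0,"rx": 0.019,"ry": 0.0,"rz": 0.0},
  {"x": -0.95,"y": -0.06,"z": 0.0,"rx": 0.019,"ry": 0.0,"rz": 0.0},
  {"x": -0.95,"y": -0.06,"z": 0.0,"rx": 0.019,"ry": 0.0,"rz": 0.0},
  {"x": -0.95,"y": -0.06,"z": 0.0,"rx": 0.019,"ry": 0.0,"rz": 0.0},
  {"x": -0.95,"y": -0.06,"z": 0.0,"rx": 0.019,"ry": 0.0,"rz": 0.0},
])

```text
clock: 10.95
tool_pos: [518.4, -384.3, 234.8]
tcp_rot: [-0.002, 0.733, 0.68, 0.0]
ft_force: [0.2, 0.4, 0.3]
grip_width: 1.0
```

```bash
cat >> m.py <<'E'
def cap(f,c,r=58,h=(29,54,45)):
    """centre and yaw from the block top (flat) and the outline"""
    P=cloud(f);ok=(f['depth']>0)&(np.hypot(P[...,0]-c[0],P[...,1]-c[1])<r)
    T=P[ok&(abs(P[...,2]-h[0]+.6)<3)];O=P[ok&(P[...,2]>4)&(P[...,2]<h[0]+5)]
    print('top',len(T),np.median(T[:,2]).round(2),cv2.minAreaRect(T[:,:2].astype(np.float32)),'all',cv2.minAreaRect(O[:,:2].astype(np.float32)))
def rectify(f,c,yaw,z,sz=60,k=4):
    """straight-down picture of the plane z round c, up = direction yaw+90"""
    a=np.radians(yaw);X=np.array([np.cos(a),np.sin(a)]);Y=np.array([-X[1],X[0]])
    v,u=np.mgrid[:2*sz*k,:2*sz*k];p=np.array(c[:2])+((u/k-sz)[...,None]*X)+((sz-v/k)[...,None]*Y)
    q=pix(f,np.concatenate([p,np.full(p.shape[:2]+(1,),z)],-1).reshape(-1,3)).astype(np.float32).reshape(*u.shape,2)
    return cv2.remap(f['frame'],q[...,0],q[...,1],cv2.INTER_CUBIC)
E
python3 - <<'E'
from m import *
f=grab_frame('wrist');pickle.dump(f,open('wk.pkl','wb'));go([519,-385,150])
for n,c,h in(('A',(597,-269),24),('B',(461,-244),29),('C',(519,-385),29)): print(n);cap(f,c,h=(h,))
ims=[rectify(f,c,0,9,60,3) for c in((597,-269),(461,-244),(519,-385))]
c=np.zeros((330+260,800,3),np.uint8);w=cv2.resize(f['frame'],(440,330))
c[:330,:440]=w
for i,m in enumerate(ims): c[330:590,i*265:i*265+260]=cv2.resize(m,(260,260))
save('c3.png',np.clip(c*1.2,0,255).astype(np.uint8))
E
```

```text
t 11.0 tcp [ 518.8 -383.5  235.2] yaw 85.84 shares [-0.0044  0.0012  0.213 ] [-0.004 -0.006  0.   ] grip 1.002 F [ 0.4  0.5 -0.7]
A
top 680 23.52 ((596.9752807617188, -274.8633117675781), (41.26557922363281, 24.24680519104004), 21.535436630249023) all ((588.3186645507812, -253.8568115234375), (74.40010070800781, 69.61111450195312), 21.14510154724121)
B
top 1197 28.44 ((460.54119873046875, -248.45697021484375), (54.9354248046875, 30.338144302368164), 12.712316513061523) all ((460.95611572265625, -248.36378479003906), (90.24302673339844, 30.527830123901367), 12.939281463623047)
C
top 877 28.49 ((518.52001953125, -391.42681884765625), (30.506704330444336, 54.02534484863281), 81.6102066040039) all ((518.6165161132812, -391.3125915527344), (30.774879455566406, 90.04615783691406), 81.50736236572266)
```

View pics/c3.png

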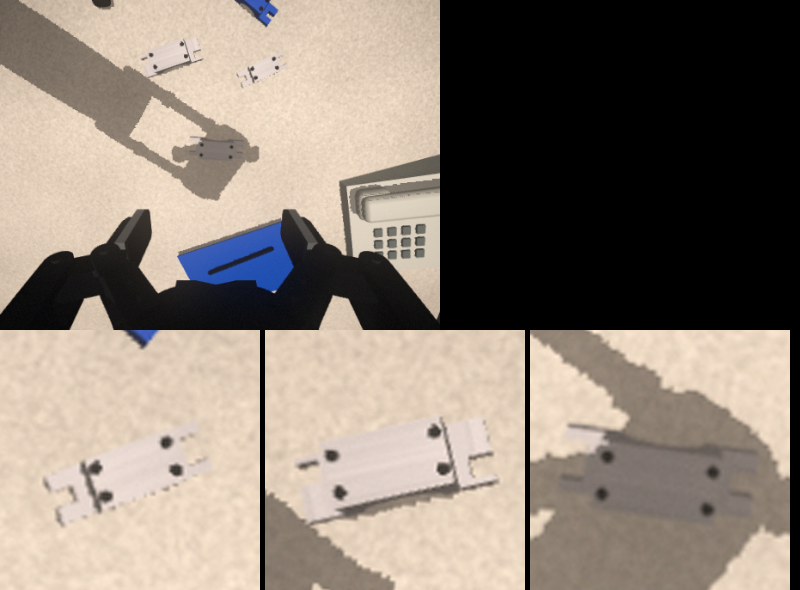

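Picture 7: A is the small one, with its wide notch at the left (55,500). B at (380,470) has diagonally off-centre notches, so it is the stray cap. C at (660,480) has centred notches, the wide one at the left, so it is cap_large. I'll check C's notches numerically before descending.

```bash
python3 - <<'E'
from m import *
f=pickle.load(open('wk.pkl','rb'));P=cloud(f)
for n,c,yx in(('C',(518.55,-391.35),81.55),('B',(460.75,-248.4),102.8),('A',(597,-274.85),111.5)):
    a=np.radians(yx);X=np.array([np.cos(a),np.sin(a)]);Y=np.array([-X[1],X[0]]);D=P[...,:2]-c;u=D@X;v=D@Y;z=P[...,2];d=f['depth']>0
    R=46 if n!='A' else 38
    for s in(1,-1):
        k=d&(s*v>R-7)&(s*v<R-2.5)&(abs(u)<16);t=''
        for b in range(-15,16,2):
            m=k&(abs(u-b)<1);t+=f'{np.median(z[m]):.0f} ' if m.any() else '. '
        print(n,'+y' if s>0 else '-y',t)
go([518.5,-391.4,80],81.6)
E
```

```text
C +y 9 9 8 253 266 267 267 268 271 272 277 278 282 283 312 299 
C -y 9 9 9 8 8 2 155 264 265 267 269 269 269 273 273 274 
B +y 4 8 9 8 8 9 8 8 9 1 -1 -1 -1 1 8 9 
B -y 1 9 0 -1 -0 -1 -1 6 8 9 8 8 8 8 8 9 
A +y -1 -0 -1 9 8 8 9 -1 -0 -0 4 8 8 9 0 -1 
A -y -1 -1 8 8 7 -2 -0 -1 -1 -1 -1 7 9 8 -1 0 
t 11.0 tcp [ 518.8 -383.5  235.2] yaw 85.84 shares [-0.021   0.0015  0.388 ] [-0.005 -0.006  0.141] grip 1.002 F [ 0.4  0.5 -0.7]
```

C's prong edges, at -10 on the left and -5 on the right, confirm cap_large. A's numbers disagree with the picture on which end is wide, so I'll print its height map.

```bash
python3 - <<'E'
from m import *
f=pickle.load(open('wk.pkl','rb'));P=cloud(f)
for c,yx,R in(((597,-274.85),111.5,40),((518.55,-391.35),81.55,48)):
    a=np.radians(yx);X=np.array([np.cos(a),np.sin(a)]);Y=np.array([-X[1],X[0]]);D=P[...,:2]-c;u=D@X;v=D@Y;z=P[...,2];d=(f['depth']>0)&(z<60)
    for vv in [x for x in range(-R,R+1,2) if abs(x)>R-16]:
        t='%4d '%vv
        for b in range(-16,17,2):
            m=d&(abs(u-b)<1)&(abs(v-vv)<1);t+='%3.0f'%np.median(z[m]) if m.any() else '  .'
        print(t)
E
```

```text
-40  -1 -2 -1 -1 -1 -1 -0 -1 -0 -1  0 -1 -1  0 -0 -1  0
 -38   0 -1  .  .  . -1 -1 -1 -1 -0 -1 -0  .  . -1 -1  0
 -36   0 -1  4  8  8 -1 -2 -1 -1 -0  0  4  8  9  . -0 -1
 -34  -1 -1  9  8  7 -0 -2 -1 -1 -1 -1 -1  9  9  9 -0 -0
 -32  -1  0  7  8  8  0 -0 -0 -1 -1 -1  2  7  8  4 -0  0
 -30  -1 -1  9  8  8 -1 -0 -1  . -1  .  4  9  9  5 -0 -1
 -28   0 -0  8  8  8  .  9  .  8  8  9  8  9  8  1  0  0
 -26  -0 -1  8  8  9  8  8  9  8  8  9  7  7  8  4  0 -1
  26  -1 -1 -1  7  9  6  9  8  8  8  8  9 10  8  7 -1 -1
  28  -1 -1 -0  8  9  9  8  0  2  2  1  8  8  8  8  1 -0
  30  -1 -0 -2  8  8  8  9  5 -0 -0 -1  7  8  9  8  0 -1
  32  -1 -0 -1  9  9  9  8 -2 -1 -0 -1  8  8  8  4 -1 -0
  34  -1 -0 -1  9  9  8  9 -0 -0 -0 -0  8  7  9  8 -1  0
  36  -1 -1 -2  8  9  8  8  4 -0 -1 -0  9  8  8  7 -0 -1
  38   0 -2 -1  1  4 -0  3 -1 -1 -2 -1  1  0  2  0 -1  0
  40   0 -0 -0 -0 -1 -0 -0 -0 -1 -0  1 -0 -0 -1 -1 -1 -0
 -48   0 -0 -1 -1 -0 -1  0 -1  0 -1 -1 -1 -0 -1  0 -1 -0
 -46   .  .  .  1 -0 -1 -0 -0  0 -0  0 -0  0  0  8  . -0
 -44   .  9  8  8  8  5  0 -0 -1 -1  .  8 10  9  9  8  7
 -42   . 10  9  9  8  8 -0 -0 -0  0 -0  8  9 10  9 -0  0
 -40   .  9  8  8  8  4 -1 -2 -1 -1  .  7  9  9  8  7  1
 -38   .  9  9  8  8  4 -1 -0 -1  1  .  8  8  8 10  8 -0
 -36   .  8  9  7  8  5 -0 -1 -0 -0  .  9  7  9  8  8  1
 -34   .  9  9  8  9  8  8  8  8  7  8  8  7  9  9  8  1
  34   .  9  8  8 10  8  9  8  9  9  4  4  .  9  9  8  0
  36   .  8  8  4 -1 -0 -1  0 -1 -0  0  0  .  8 10  4  1
  38   .  8  8  2 -0 -0 -1  0 -0 -1 -1 -1 -1  9  8  9  2
  40   .  9  9  7 -0  0 -0  1  1 -1 -0  0 -1  9  9  8  2
  42   . 10  9  3 -1 -1 -1  0 -0 -0 -1 -1  .  8  9  9 -1
  44   .  9  8  7  3 -0 -0 -1 -1  1 -1 -1  .  7  8  6  2
  46   .  .  .  0 -0  0 -1 -1 -1 -1 -1 -1 -1 -0 -1 -0 -1
  48  -1 -1 -0 -1 -0  0 -1 -2 -1 -1 -1  0  0  1  0 -0 -1
```

The height map settles it: A's wide notch faces world +x, so its x axis is at about 111°. C's wide notch is on +y with x at 81.6°. Both caps already lie the right way round.

Request:
jog_arm([
  {"x": -0.021,"y": 0.0015,"z": 0.388,"rx": -0.005,"ry": -0.006,"rz": 0.141},
  {"x": -0.021,"y": 0.0015,"z": 0.388,"rx": -0.005,"ry": -0.006,"rz": 0.141},
  {"x": -0.021,"y": 0.0015,"z": 0.388,"rx": -0.005,"ry": -0.006,"rz": 0.141},
  {"x": -0.021,"y": 0.0015,"z": 0.388,"rx": -0.005,"ry": -0.006,"rz": 0.141},
  {"x": -0.021,"y": 0.0015,"z": 0.388,"rx": -0.005,"ry": -0.006,"rz": 0.141},
  {"x": -0.021,"y": 0.0015,"z": 0.388,"rx": -0.005,"ry": -0.006,"rz": 0.141},
])

```text
clock: 11.6
tool_pos: [520.4, -391.7, 82.7]
tcp_rot: [0.002, 0.757, 0.654, 0.0]
ft_force: [-0.0, -0.5, 0.6]
grip_width: 0.996
```

```bash
python3 - <<'E'
from m import *
f=grab_frame('wrist');cap(f,(518.5,-391.4),h=(29,));go([518.5,-391.4,8],81.6)
E
```

```text
top 2462 28.45 ((518.358642578125, -391.0935974121094), (30.937667846679688, 54.1390495300293), 81.48810577392578) all ((518.2384033203125, -391.03948974609375), (31.008073806762695, 90.14002227783203), 81.48248291015625)
t 11.65 tcp [ 520.9 -392.4   83.7] yaw 81.66 shares [ 0.0023 -0.0073  0.1892] [0.01  0.006 0.002] grip 0.999 F [-0.3 -0.7  1.4]
```

Request:
jog_arm([
  {"x": 0.003,"y": -0.007,"z": 0.1,"rx": 0.01,"ry": 0.006,"rz": 0.0},
  {"x": 0.003,"y": -0.007,"z": 0.16,"rx": 0.01,"ry": 0.006,"rz": 0.0},
  {"x": 0.003,"y": -0.007,"z": 0.187,"rx": 0.01,"ry": 0.006,"rz": 0.0},
  {"x": 0.003,"y": -0.007,"z": 0.187,"rx": 0.01,"ry": 0.006,"rz": 0.0},
  {"x": 0.003,"y": -0.007,"z": 0.187,"rx": 0.01,"ry": 0.006,"rz": 0.0},
])

```text
clock: 12.15
tool_pos: [520.1, -392.2, 11.1]
tcp_rot: [0.002, 0.757, 0.654, 0.0]
ft_force: [0.5, 0.1, 0.8]
grip_width: 1.002
```

```bash
python3 -c "
from h import *
go([518.35,-391.1,8.5],81.5)"
```

```text
t 12.15 tcp [ 520.1 -392.2   11.1] yaw 81.66 shares [ 0.0021 -0.0047  0.0064] [0.005 0.003 0.005] grip 1.002 F [0.5 0.1 0.8]
```

Request:
jog_arm([
  {"x": 0.004,"y": -0.007,"z": 0.009,"rx": 0.005,"ry": 0.003,"rz": 0.005},
  {"x": 0.004,"y": -0.007,"z": 0.009,"rx": 0.005,"ry": 0.003,"rz": 0.005},
  {"x": 0.004,"y": -0.007,"z": 0.009,"rx": 0.005,"ry": 0.003,"rz": 0.005},
  {"x": 0.004,"y": -0.007,"z": 0.009,"rx": 0.005,"ry": 0.003,"rz": 0.005},
  {"x": 0.004,"y": -0.007,"z": 0.009,"rx": 0.005,"ry": 0.003,"rz": 0.005},
  {"x": 0.004,"y": -0.007,"z": 0.009,"rx": 0.005,"ry": 0.003,"rz": 0.005},
], hand=0.0, force=40)

```text
clock: 12.75
tool_pos: [518.5, -391.0, 9.0]
tcp_rot: [0.001, 0.757, 0.653, 0.0]
ft_force: [-0.8, 0.4, 5.9]
grip_width: 0.623
```

```bash
python3 - <<'E'
from m import *
go([518.35,-391.1,8.5],81.5);f=grab_frame('wrist');cap(f,(518.5,-391.4),h=(29,));go([563.3,-31,135],85.9)
E
```

```text
t 12.75 tcp [ 518.5 -391.     9. ] yaw 81.51 shares [-0.0004 -0.0002  0.0014] [0.004 0.002 0.   ] grip 0.623 F [-0.8  0.4  5.9]
top 5349 28.32 ((518.6314086914062, -391.0365295410156), (31.295495986938477, 80.22000122070312), 81.32470703125) all ((518.822265625, -390.9950256347656), (31.375402450561523, 90.18923950195312), 81.56580352783203)
t 12.8 tcp [ 518.5 -391.     9. ] yaw 81.51 shares [ 0.9062 -0.0213 -0.3161] [ 0.004  0.003 -0.146] grip 0.625 F [-1.4  0.6  6.5]
```

Request:
jog_arm([
  {"x": 0.0,"y": 0.0,"z": -0.03,"rx": 0.0,"ry": 0.0,"rz": 0.0},
  {"x": 0.0,"y": 0.0,"z": -0.12,"rx": 0.0,"ry": 0.0,"rz": 0.0},
  {"x": 0.05,"y": 0.0,"z": -0.23,"rx": 0.0,"ry": 0.0,"rz": -0.03},
  {"x": 0.845,"y": -0.008,"z": -0.315,"rx": 0.004,"ry": 0.002,"rz": -0.146},
  {"x": 0.845,"y": -0.008,"z": -0.315,"rx": 0.004,"ry": 0.002,"rz": -0.146},
  {"x": 0.845,"y": -0.008,"z": -0.315,"rx": 0.004,"ry": 0.002,"rz": -0.146},
  {"x": 0.845,"y": -0.008,"z": -0.315,"rx": 0.004,"ry": 0.002,"rz": -0.146},
  {"x": 0.845,"y": -0.008,"z": -0.315,"rx": 0.004,"ry": 0.002,"rz": -0.146},
  {"x": 0.845,"y": -0.008,"z": -0.315,"rx": 0.004,"ry": 0.002,"rz": -0.146},
  {"x": 0.845,"y": -0.008,"z": -0.315,"rx": 0.004,"ry": 0.002,"rz": -0.146},
  {"x": 0.845,"y": -0.008,"z": -0.315,"rx": 0.004,"ry": 0.002,"rz": -0.146},
  {"x": 0.845,"y": -0.008,"z": -0.315,"rx": 0.004,"ry": 0.002,"rz": -0.146},
  {"x": 0.845,"y": -0.008,"z": -0.315,"rx": 0.004,"ry": 0.002,"rz": -0.146},
])

```text
clock: 14.1
tool_pos: [564.6, -56.9, 134.5]
tcp_rot: [0.0, 0.732, 0.681, -0.0]
ft_force: [-0.3, 0.0, -1.2]
grip_width: 0.622
```

```bash
cat >> m.py <<'E'
def heldcap(f,yaw,half,L,capz):
    """cap centre relative to TCP (along, across), from ear/top points at the cap's heights over TCP; half=block half-length x, L=ear end y"""
    P=cloud(f);t=sense()['tool_pos'];a=np.radians(yaw);X=np.array([np.cos(a),np.sin(a)]);Y=np.array([np.sin(a),-np.cos(a)])
    D=P[...,:2]-t[:2];u=D@X;v=D@Y;z=P[...,2]-t[2]+capz;d=(f['depth']>0)&(abs(u)<half+12)&(abs(v)<L+8)
    E=d&(z>5)&(z<12);pts=np.stack([u[E],v[E]],-1).astype(np.float32)
    print('ears',len(pts),'z',np.median(z[E]).round(2),'u %.1f %.1f v %.1f %.1f'%(u[E].min(),u[E].max(),v[E].min(),v[E].max()),cv2.minAreaRect(pts))
E
python3 - <<'E'
from m import *
f=grab_frame('wrist');pickle.dump(f,open('wp.pkl','wb'));go([565.3,-56.1,75],85.9);heldcap(f,85.9,15,45,9);cradle(f)
save('wp.png',np.clip(cv2.resize(f['frame'],(768,576),interpolation=cv2.INTER_CUBIC)*1.4,0,255).astype(np.uint8))
E
```

```text
t 14.15 tcp [564.6 -57.2 134.4] yaw 85.81 shares [0.0029 0.0018 0.1485] [-0.001  0.001 -0.003] grip 0.62 F [-0.2 -0.6 -1.5]
ears 914 z 8.28 u 5.2 15.7 v -44.8 45.3 ((11.385553359985352, 0.295928955078125), (10.486469268798828, 90.25630187988281), 1.2511792182922363)
table -0.55 plate 11.45 ((569.1410522460938, -1.3068084716796875), (179.22842407226562, 110.8853759765625), 85.89370727539062)
joint 1653 47.51 ((565.6824340820312, -44.615394592285156), (53.73109817504883, 89.68219757080078), 85.8465347290039)
joint 1968 47.59 ((571.1801147460938, 45.88352584838867), (80.42704772949219, 78.42044830322266), 42.835716247558594)
```

View pics/wp.png

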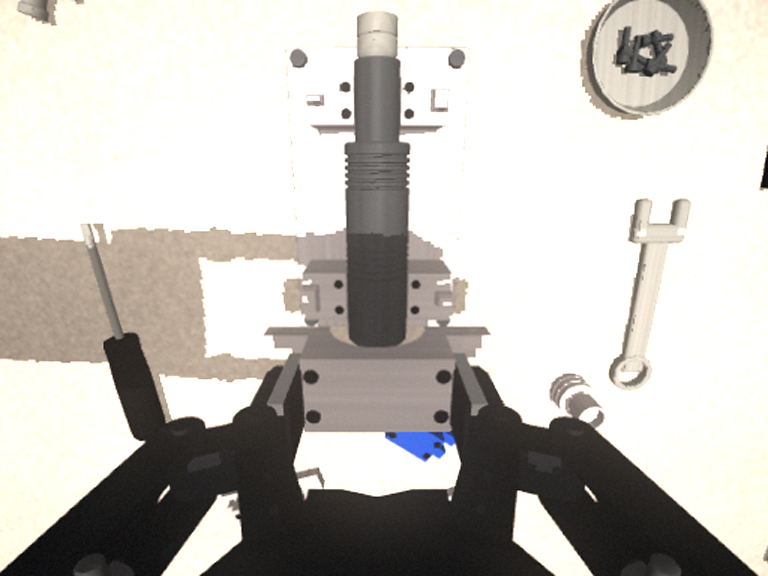

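Picture 8: cap held squarely above and just short of the large bed, with lugs at (305,293) and (450,293), and the attenuator undisturbed. I'll measure the lug centres in the same view.

```bash
cat >> m.py <<'E'
def lugs(f,o=(568.9,-6.3),d=85.9):
    a=np.radians(d);X=np.array([np.cos(a),np.sin(a)]);Y=np.array([-X[1],X[0]]);P=cloud(f);D=P[...,:2]-o;u=D@X;v=D@Y;z=P[...,2]
    for n,cu,cv,w in(('Lw',-50,40,16),('Ln',-50,-40,8),('Sw',60,-33,11),('Sn',60,33,5)):
        k=(f['depth']>0)&(abs(u-cu)<14)&(abs(v-cv)<8)&(z>51.5)&(z<58)
        if k.sum()>2: print(n,k.sum(),'u %.1f..%.1f mid %.2f (nom %g) v %.1f..%.1f'%(u[k].min(),u[k].max(),(u[k].min()+u[k].max())/2,cu,v[k].min(),v[k].max()))
E
python3 - <<'E'
from m import *
for n in('wl','wp','wc'): print(n);lugs(pickle.load(open(n+'.pkl','rb')))
E
```

```text
wl
Lw 76 u -56.1..-42.2 mid -49.14 (nom -50) v 35.4..43.6
Ln 38 u -53.1..-45.9 mid -49.49 (nom -50) v -44.6..-35.4
Sw 56 u 54.6..65.3 mid 59.98 (nom 60) v -36.2..-28.8
Sn 31 u 58.3..62.0 mid 60.12 (nom 60) v 28.0..36.7
wp
Lw 181 u -57.0..-41.7 mid -49.36 (nom -50) v 35.0..45.0
Ln 75 u -52.9..-45.9 mid -49.39 (nom -50) v -43.6..-35.1
Sw 169 u 54.8..66.0 mid 60.42 (nom 60) v -36.8..-27.8
Sn 77 u 57.8..62.2 mid 60.00 (nom 60) v 28.2..37.0
wc
Lw 60 u -57.9..-41.7 mid -49.83 (nom -50) v 34.8..44.4
Ln 30 u -53.0..-46.4 mid -49.70 (nom -50) v -43.7..-35.8
Sw 41 u 55.4..65.4 mid 60.41 (nom 60) v -36.9..-29.6
Sn 19 u 57.5..62.0 mid 59.75 (nom 60) v 28.0..35.4
```

Request:
jog_arm([
  {"x": 0.003,"y": 0.001,"z": 0.08,"rx": 0.0,"ry": 0.0,"rz": -0.003},
  {"x": 0.003,"y": 0.001,"z": 0.14,"rx": 0.0,"ry": 0.0,"rz": -0.003},
  {"x": 0.003,"y": 0.001,"z": 0.157,"rx": 0.0,"ry": 0.0,"rz": -0.003},
  {"x": 0.003,"y": 0.001,"z": 0.157,"rx": 0.0,"ry": 0.0,"rz": -0.003},
  {"x": 0.003,"y": 0.001,"z": 0.157,"rx": 0.0,"ry": 0.0,"rz": -0.003},
  {"x": 0.003,"y": 0.001,"z": 0.157,"rx": 0.0,"ry": 0.0,"rz": -0.003},
])

```text
clock: 14.75
tool_pos: [566.4, -56.6, 73.3]
tcp_rot: [0.001, 0.732, 0.681, 0.0]
ft_force: [0.0, -0.0, -0.9]
grip_width: 0.621
```

```bash
python3 - <<'E'
from m import *
f=grab_frame('wrist');go([565.1,-56.0,57],85.9);heldcap(f,85.9,15,45,9);cradle(f);lugs(f)
E
```

```text
t 14.8 tcp [566.4 -56.5  73.3] yaw 85.88 shares [ 0.0009 -0.0033  0.0406] [ 0.004  0.001 -0.001] grip 0.622 F [-0.9  0.5 -0.7]
ears 896 z 8.21 u 4.9 15.2 v -44.7 45.5 ((10.05925178527832, 0.3993186950683594), (10.22627067565918, 90.2492446899414), 0.00029340083710849285)
table -0.59 plate 11.46 ((570.1052856445312, 15.110240936279297), (147.82656860351562, 110.42937469482422), 85.67323303222656)
joint 1070 47.43 ((565.625732421875, -34.768211364746094), (64.17194366455078, 90.08604431152344), 88.63937377929688)
joint 3730 47.5 ((576.603515625, 43.79743576049805), (77.57841491699219, 76.280029296875), 19.365291595458984)
Lw 87 u -56.3..-49.2 mid -52.72 (nom -50) v 36.6..44.5
Sw 321 u 54.5..65.4 mid 59.97 (nom 60) v -36.8..-27.9
Sn 141 u 57.6..62.4 mid 59.98 (nom 60) v 28.5..36.8
```

Request:
jog_arm([
  {"x": 0.001,"y": -0.005,"z": 0.005,"rx": 0.003,"ry": 0.0,"rz": 0.0},
  {"x": 0.001,"y": -0.005,"z": 0.01,"rx": 0.003,"ry": 0.0,"rz": 0.0},
  {"x": 0.001,"y": -0.005,"z": 0.012,"rx": 0.003,"ry": 0.0,"rz": 0.0},
  {"x": 0.001,"y": -0.005,"z": 0.012,"rx": 0.003,"ry": 0.0,"rz": 0.0},
])

```text
clock: 15.2
tool_pos: [564.2, -55.8, 68.3]
tcp_rot: [0.0, 0.732, 0.681, -0.0]
ft_force: [0.6, 0.2, -1.9]
grip_width: 0.62
```

```bash
python3 -c "
from h import *
go([565.0,-55.9,57],85.9)"
```

```text
t 15.2 tcp [564.2 -55.8  68.3] yaw 85.9 shares [-0.0001  0.002   0.0283] [ 0.001  0.001 -0.   ] grip 0.62 F [ 0.6  0.2 -1.9]
```

Request:
jog_arm([
  {"x": 0.0,"y": 0.002,"z": 0.008,"rx": 0.0,"ry": 0.0,"rz": 0.0},
  {"x": 0.0,"y": 0.002,"z": 0.016,"rx": 0.0,"ry": 0.0,"rz": 0.0},
  {"x": 0.0,"y": 0.002,"z": 0.024,"rx": 0.0,"ry": 0.0,"rz": 0.0},
  {"x": 0.0,"y": 0.002,"z": 0.029,"rx": 0.0,"ry": 0.0,"rz": 0.0},
  {"x": 0.0,"y": 0.002,"z": 0.029,"rx": 0.0,"ry": 0.0,"rz": 0.0},
])

```text
clock: 15.7
tool_pos: [564.9, -55.8, 57.1]
tcp_rot: [0.0, 0.732, 0.681, -0.0]
ft_force: [-1.9, 0.3, 4.4]
grip_width: 0.624
```

```bash
python3 - <<'E'
from m import *
f=grab_frame('wrist');go([565.0,-55.9,57],85.9);heldcap(f,85.9,15,45,9)
E
```

```text
t 15.75 tcp [564.9 -55.8  57.1] yaw 85.9 shares [-0.0001  0.0003  0.0002] [-0.     0.001 -0.   ] grip 0.623 F [-3.5  1.6  3.6]
ears 1421 z 8.11 u -1.3 26.9 v -44.6 45.1 ((13.162734985351562, 0.23807144165039062), (89.67033386230469, 27.896228790283203), 89.28480529785156)
```

Request:
jog_arm([
  {"x": 0.0,"y": 0.0,"z": 0.0,"rx": 0.0,"ry": 0.0,"rz": 0.0},
  {"x": 0.0,"y": 0.0,"z": 0.0,"rx": 0.0,"ry": 0.0,"rz": 0.0},
  {"x": 0.0,"y": 0.0,"z": 0.0,"rx": 0.0,"ry": 0.0,"rz": 0.0},
  {"x": 0.0,"y": 0.0,"z": 0.0,"rx": 0.0,"ry": 0.0,"rz": 0.0},
  {"x": 0.0,"y": 0.0,"z": -0.04,"rx": 0.0,"ry": 0.0,"rz": 0.0},
  {"x": 0.0,"y": 0.0,"z": -0.12,"rx": 0.0,"ry": 0.0,"rz": 0.0},
  {"x": 0.0,"y": 0.0,"z": -0.24,"rx": 0.0,"ry": 0.0,"rz": 0.0},
  {"x": 0.0,"y": 0.0,"z": -0.34,"rx": 0.0,"ry": 0.0,"rz": 0.0},
  {"x": 0.0,"y": 0.0,"z": -0.34,"rx": 0.0,"ry": 0.0,"rz": 0.0},
  {"x": 0.0,"y": 0.0,"z": -0.34,"rx": 0.0,"ry": 0.0,"rz": 0.0},
], hand=1.0)

```text
clock: 16.75
tool_pos: [565.9, -55.9, 194.7]
tcp_rot: [0.002, 0.732, 0.681, 0.001]
ft_force: [-0.5, 1.1, -0.8]
grip_width: 1.004
```

```bash
cat >> m.py <<'E'
def home(f,cu,h,half,o=(568.9,-5.9),d=85.9):
    a=np.radians(d);X=np.array([np.cos(a),np.sin(a)]);Y=np.array([-X[1],X[0]]);P=cloud(f);D=P[...,:2]-o;u=D@X-cu;v=D@Y;z=P[...,2]
    k=(f['depth']>0)&(abs(u)<half+10)&(abs(v)<50)&(abs(z-48-h+.5)<3)
    print('block top',k.sum(),'z',np.median(z[k]).round(2),'(want %.1f)'%(47.5+h),cv2.minAreaRect(np.stack([u[k],v[k]],-1).astype(np.float32)))
    for s in(1,-1):
        e=(f['depth']>0)&(abs(u)<half-1)&(s*v>half+14)&(s*v<43)&(abs(z-56.5)<6);print('ear',s,e.sum(),np.median(z[e]).round(2) if e.any() else 0,'(want 56.5)')
E
python3 - <<'E'
from m import *
f=grab_frame('wrist');pickle.dump(f,open('wq.pkl','wb'));go([597,-274.85,90],111);home(f,-50,29,15)
E
```

```text
t 16.8 tcp [564.6 -55.7 192.8] yaw 85.89 shares [-0.5404  0.1201  0.2573] [-0.001  0.001 -0.837] grip 0.999 F [-0.2 -0.6 -0.5]
block top 1519 z 76.49 (want 76.5) ((-0.5937938690185547, -0.48616981506347656), (54.089508056640625, 30.545686721801758), 89.64014434814453)
ear 1 286 56.03 (want 56.5)
ear -1 288 56.3 (want 56.5)
```

Cap_large is home: block top 76.5 as wanted, ears level, yaw within 0.4°. Now cap_small.

Request:
jog_arm([
  {"x": -0.54,"y": 0.12,"z": 0.0,"rx": 0.0,"ry": 0.0,"rz": -0.837},
  {"x": -0.54,"y": 0.12,"z": 0.0,"rx": 0.0,"ry": 0.0,"rz": -0.837},
  {"x": -0.54,"y": 0.12,"z": 0.0,"rx": 0.0,"ry": 0.0,"rz": -0.837},
  {"x": -0.54,"y": 0.12,"z": 0.1,"rx": 0.0,"ry": 0.0,"rz": -0.837},
  {"x": -0.54,"y": 0.12,"z": 0.257,"rx": 0.0,"ry": 0.0,"rz": -0.837},
  {"x": -0.54,"y": 0.12,"z": 0.257,"rx": 0.0,"ry": 0.0,"rz": -0.837},
  {"x": -0.54,"y": 0.12,"z": 0.257,"rx": 0.0,"ry": 0.0,"rz": -0.837},
  {"x": -0.54,"y": 0.12,"z": 0.257,"rx": 0.0,"ry": 0.0,"rz": -0.837},
])

```text
clock: 17.6
tool_pos: [595.0, -273.7, 87.4]
tcp_rot: [-0.003, 0.567, 0.824, -0.001]
ft_force: [0.6, 0.1, 0.9]
grip_width: 1.001
```

```bash
python3 - <<'E'
from m import *
f=grab_frame('wrist');cap(f,(597,-274.85),r=42,h=(24,));go([597,-274.85,8.5],111)
E
```

```text
top 1341 23.45 ((597.1030883789062, -274.6600036621094), (40.02874755859375, 24.604244232177734), 20.234079360961914) all ((597.2127685546875, -274.9135437011719), (74.24809265136719, 25.178279876708984), 20.239816665649414)
t 17.65 tcp [ 596.7 -274.    89.7] yaw 111.01 shares [-2.400e-03  1.000e-04  2.031e-01] [-0.003 -0.001  0.   ] grip 1.002 F [0.7 0.  0.8]
```

Request:
jog_arm([
  {"x": -0.002,"y": 0.001,"z": 0.1,"rx": 0.0,"ry": 0.0,"rz": 0.026},
  {"x": -0.002,"y": 0.001,"z": 0.17,"rx": 0.0,"ry": 0.0,"rz": 0.026},
  {"x": -0.002,"y": 0.001,"z": 0.198,"rx": 0.0,"ry": 0.0,"rz": 0.026},
  {"x": -0.002,"y": 0.001,"z": 0.198,"rx": 0.0,"ry": 0.0,"rz": 0.026},
  {"x": -0.002,"y": 0.001,"z": 0.198,"rx": 0.0,"ry": 0.0,"rz": 0.026},
])

```text
clock: 18.15
tool_pos: [598.9, -274.8, 12.8]
tcp_rot: [0.001, 0.572, 0.82, -0.0]
ft_force: [0.1, -0.0, 0.4]
grip_width: 0.997
```

```bash
python3 -c "
from h import *
go([597.15,-274.75,9.5],110.23)"
```

```text
t 18.15 tcp [ 598.9 -274.8   12.8] yaw 110.27 shares [ 0.0016 -0.0041  0.0082] [0.002 0.003 0.001] grip 0.997 F [ 0.1 -0.   0.4]
```

Request:
jog_arm([
  {"x": 0.002,"y": -0.006,"z": 0.01,"rx": 0.002,"ry": 0.003,"rz": 0.001},
  {"x": 0.002,"y": -0.006,"z": 0.01,"rx": 0.002,"ry": 0.003,"rz": 0.001},
  {"x": 0.002,"y": -0.006,"z": 0.01,"rx": 0.002,"ry": 0.003,"rz": 0.001},
  {"x": 0.002,"y": -0.006,"z": 0.01,"rx": 0.002,"ry": 0.003,"rz": 0.001},
  {"x": 0.002,"y": -0.006,"z": 0.01,"rx": 0.002,"ry": 0.003,"rz": 0.001},
  {"x": 0.002,"y": -0.006,"z": 0.01,"rx": 0.002,"ry": 0.003,"rz": 0.001},
], hand=0.0, force=40)

```text
clock: 18.75
tool_pos: [597.2, -275.4, 10.1]
tcp_rot: [0.001, 0.572, 0.82, 0.0]
ft_force: [-1.0, 0.4, 5.9]
grip_width: 0.459
```

```bash
python3 - <<'E'
from m import *
go([597.15,-274.75,9.5],110.23);f=grab_frame('wrist');heldcap(f,110.23,12,37,sense()['tool_pos'][2]);go([573.1,53.9,145],85.9)
E
```

```text
t 18.75 tcp [ 597.2 -275.4   10.1] yaw 110.23 shares [0.0016 0.0003 0.0014] [0.002 0.003 0.   ] grip 0.459 F [-1.   0.4  5.9]
ears 768 z 8.33 u 4.5 13.0 v -36.6 37.2 ((8.768452644348145, 0.28543853759765625), (73.87126922607422, 8.34243106842041), 89.76470947265625)
t 18.8 tcp [ 597.2 -275.3   10. ] yaw 110.23 shares [ 0.7927  0.2285 -0.3383] [0.003 0.002 0.811] grip 0.454 F [ 0.1 -0.4  6.3]
```

Request:
jog_arm([
  {"x": 0.0,"y": 0.0,"z": -0.03,"rx": 0.0,"ry": 0.0,"rz": 0.0},
  {"x": 0.0,"y": 0.0,"z": -0.13,"rx": 0.0,"ry": 0.0,"rz": 0.0},
  {"x": 0.03,"y": 0.01,"z": -0.25,"rx": 0.0,"ry": 0.0,"rz": 0.05},
  {"x": 0.791,"y": 0.229,"z": -0.35,"rx": 0.003,"ry": 0.002,"rz": 0.811},
  {"x": 0.791,"y": 0.229,"z": -0.35,"rx": 0.003,"ry": 0.002,"rz": 0.811},
  {"x": 0.791,"y": 0.229,"z": -0.35,"rx": 0.003,"ry": 0.002,"rz": 0.811},
  {"x": 0.791,"y": 0.229,"z": -0.35,"rx": 0.003,"ry": 0.002,"rz": 0.811},
  {"x": 0.791,"y": 0.229,"z": -0.35,"rx": 0.003,"ry": 0.002,"rz": 0.811},
  {"x": 0.791,"y": 0.229,"z": -0.35,"rx": 0.003,"ry": 0.002,"rz": 0.811},
  {"x": 0.791,"y": 0.229,"z": -0.35,"rx": 0.003,"ry": 0.002,"rz": 0.811},
  {"x": 0.791,"y": 0.229,"z": -0.35,"rx": 0.003,"ry": 0.002,"rz": 0.811},
  {"x": 0.791,"y": 0.229,"z": -0.35,"rx": 0.003,"ry": 0.002,"rz": 0.811},
  {"x": 0.791,"y": 0.229,"z": -0.35,"rx": 0.003,"ry": 0.002,"rz": 0.811},
])

```text
clock: 20.1
tool_pos: [573.4, 52.3, 149.5]
tcp_rot: [0.0, 0.732, 0.681, -0.0]
ft_force: [-0.2, 0.2, 0.0]
grip_width: 0.459
```

```bash
python3 - <<'E'
from m import *
f=grab_frame('wrist');go([572.9,53.15,72],85.9);heldcap(f,85.9,12,37,10);lugs(f)
E
```

```text
t 20.15 tcp [573.4  52.1 149.4] yaw 85.82 shares [ 0.0027 -0.0012  0.1936] [-0.001  0.001 -0.003] grip 0.454 F [-0.5 -0.3 -0.3]
ears 755 z 8.34 u 5.0 13.3 v -36.6 37.1 ((9.813318252563477, 0.2586517333984375), (73.82968139648438, 7.9065680503845215), 88.6087875366211)
Lw 143 u -63.8..-36.1 mid -49.97 (nom -50) v 32.1..41.8
Ln 170 u -63.9..-36.4 mid -50.18 (nom -50) v -43.0..-32.1
Sw 97 u 55.4..65.4 mid 60.44 (nom 60) v -36.7..-28.8
Sn 47 u 58.1..62.5 mid 60.34 (nom 60) v 27.7..36.6
```

Request:
jog_arm([
  {"x": 0.0025,"y": -0.001,"z": 0.1,"rx": 0.0,"ry": 0.0,"rz": -0.003},
  {"x": 0.0025,"y": -0.003,"z": 0.17,"rx": 0.0,"ry": 0.0,"rz": -0.003},
  {"x": 0.0025,"y": -0.004,"z": 0.191,"rx": 0.0,"ry": 0.0,"rz": -0.003},
  {"x": 0.0025,"y": -0.004,"z": 0.191,"rx": 0.0,"ry": 0.0,"rz": -0.003},
  {"x": 0.0025,"y": -0.004,"z": 0.191,"rx": 0.0,"ry": 0.0,"rz": -0.003},
  {"x": 0.0025,"y": -0.004,"z": 0.191,"rx": 0.0,"ry": 0.0,"rz": -0.003},
])

```text
clock: 20.75
tool_pos: [573.6, 52.9, 75.0]
tcp_rot: [0.001, 0.732, 0.681, 0.001]
ft_force: [-0.9, 0.0, -1.3]
grip_width: 0.453
```

```bash
python3 - <<'E'
from m import *
f=grab_frame('wrist');go([572.9,53.05,58],85.9);heldcap(f,85.9,12,37,10)
E
```

```text
t 20.8 tcp [573.5  53.1  75. ] yaw 85.9 shares [-0.0001 -0.0017  0.0426] [ 0.005  0.    -0.   ] grip 0.455 F [0.2 0.8 0.1]
ears 754 z 8.23 u 4.6 12.9 v -36.4 37.4 ((8.824753761291504, 0.5097198486328125), (73.87067413330078, 8.038741111755371), 89.71226501464844)
```

Request:
jog_arm([
  {"x": 0.001,"y": -0.003,"z": 0.007,"rx": 0.003,"ry": 0.0,"rz": 0.0},
  {"x": 0.001,"y": -0.003,"z": 0.015,"rx": 0.003,"ry": 0.0,"rz": 0.0},
  {"x": 0.001,"y": -0.003,"z": 0.016,"rx": 0.003,"ry": 0.0,"rz": 0.0},
  {"x": 0.001,"y": -0.003,"z": 0.016,"rx": 0.003,"ry": 0.0,"rz": 0.0},
])

```text
clock: 21.2
tool_pos: [572.1, 53.6, 68.4]
tcp_rot: [0.0, 0.732, 0.681, 0.0]
ft_force: [-0.6, 0.3, -0.7]
grip_width: 0.456
```

```bash
python3 -c "
from h import *
go([572.75,53.3,58],85.9)"
```

```text
t 21.2 tcp [572.1  53.6  68.4] yaw 85.91 shares [-0.0006  0.0016  0.026 ] [0.002 0.    0.   ] grip 0.456 F [-0.6  0.3 -0.7]
```

Request:
jog_arm([
  {"x": -0.0005,"y": 0.0015,"z": 0.008,"rx": 0.0,"ry": 0.0,"rz": 0.0},
  {"x": -0.0005,"y": 0.0015,"z": 0.015,"rx": 0.0,"ry": 0.0,"rz": 0.0},
  {"x": -0.0005,"y": 0.0015,"z": 0.022,"rx": 0.0,"ry": 0.0,"rz": 0.0},
  {"x": -0.0005,"y": 0.0015,"z": 0.027,"rx": 0.0,"ry": 0.0,"rz": 0.0},
  {"x": -0.0005,"y": 0.0015,"z": 0.027,"rx": 0.0,"ry": 0.0,"rz": 0.0},
])

```text
clock: 21.7
tool_pos: [572.5, 53.3, 58.0]
tcp_rot: [0.0, 0.732, 0.681, -0.0]
ft_force: [-3.3, 0.2, 4.0]
grip_width: 0.46
```

```bash
python3 - <<'E'
from m import *
f=grab_frame('wrist');go([572.75,53.3,58],85.9);heldcap(f,85.9,12,37,10)
E
```

```text
t 21.75 tcp [572.5  53.3  58. ] yaw 85.91 shares [-0.      0.0006 -0.    ] [0.    0.001 0.   ] grip 0.458 F [-3.4  0.1  5. ]
ears 1669 z 8.46 u -24.0 24.0 v -36.5 37.3 ((-0.016328811645507812, 0.36353302001953125), (47.9447135925293, 73.76509857177734), 0.024827521294355392)
```

Light contact (about 5 N) at the expected height of 58.0. I'll release and lift.

Request:
jog_arm([
  {"x": 0.0,"y": 0.0,"z": 0.0,"rx": 0.0,"ry": 0.0,"rz": 0.0},
  {"x": 0.0,"y": 0.0,"z": 0.0,"rx": 0.0,"ry": 0.0,"rz": 0.0},
  {"x": 0.0,"y": 0.0,"z": 0.0,"rx": 0.0,"ry": 0.0,"rz": 0.0},
  {"x": 0.0,"y": 0.0,"z": 0.0,"rx": 0.0,"ry": 0.0,"rz": 0.0},
  {"x": 0.0,"y": 0.0,"z": -0.04,"rx": 0.0,"ry": 0.0,"rz": 0.0},
  {"x": 0.0,"y": 0.0,"z": -0.12,"rx": 0.0,"ry": 0.0,"rz": 0.0},
  {"x": 0.0,"y": 0.0,"z": -0.24,"rx": 0.0,"ry": 0.0,"rz": 0.0},
  {"x": 0.0,"y": 0.0,"z": -0.4,"rx": 0.0,"ry": 0.0,"rz": 0.0},
  {"x": 0.0,"y": 0.0,"z": -0.5,"rx": 0.0,"ry": 0.0,"rz": 0.0},
  {"x": 0.0,"y": 0.0,"z": -0.5,"rx": 0.0,"ry": 0.0,"rz": 0.0},
  {"x": 0.0,"y": 0.0,"z": -0.5,"rx": 0.0,"ry": 0.0,"rz": 0.0},
], hand=1.0)

```text
clock: 22.85
tool_pos: [574.2, 53.5, 262.3]
tcp_rot: [0.002, 0.732, 0.681, 0.003]
ft_force: [-0.5, 0.3, -0.5]
grip_width: 1.001
```

```bash
python3 - <<'E'
from m import *
f=grab_frame('wrist');pickle.dump(f,open('wz.pkl','wb'));go([572,53,250]);home(f,-50,29,15);home(f,60,24,12);lugs(f)
P=cloud(f);a=np.radians(85.9);X=np.array([np.cos(a),np.sin(a)]);n=np.array([X[1],-X[0]]);D=P[...,:2]-[568.9,-5.9];S=D@X;N=D@n
k=(f['depth']>0)&(S>-30)&(S<38)&(abs(N)<20)&(P[...,2]>50)&(P[...,2]<75)
print(cyl(np.stack([N[k],S[k],P[...,2][k]],-1),18,[0,0,48]))
save('wz.png',np.clip(cv2.resize(f['frame'][60:330,90:422],(738,600),interpolation=cv2.INTER_CUBIC)*1.0,0,255).astype(np.uint8))
E
```

```text
t 22.9 tcp [572.7  53.4 259.4] yaw 85.91 shares [-0.0012 -0.0018  0.0235] [0.004 0.    0.   ] grip 0.998 F [ 0.6 -0.2 -0.9]
block top 741 z 76.16 (want 76.5) ((-0.3519601821899414, -0.3454914093017578), (30.44661521911621, 53.03377151489258), 0.6623467206954956)
ear 1 156 55.97 (want 56.5)
ear -1 165 56.2 (want 56.5)
block top 556 z 71.5 (want 71.5) ((-0.10721492767333984, -0.19388771057128906), (23.036970138549805, 39.048095703125), 0.040129661560058594)
ear 1 118 56.21 (want 56.5)
ear -1 118 55.99 (want 56.5)
Lw 123 u -63.1..-36.0 mid -49.56 (nom -50) v 32.0..44.4
Ln 145 u -63.7..-36.2 mid -49.94 (nom -50) v -45.6..-32.1
Sw 150 u 49.0..72.1 mid 60.55 (nom 60) v -36.8..-25.4
Sn 151 u 47.5..72.1 mid 59.81 (nom 60) v 25.0..36.4
(array([ 4.47193919e-01,  4.18367186e-04,  4.71949804e+01, -4.63754840e-03]), np.float64(0.8906075005242955))
```

View pics/wz.png

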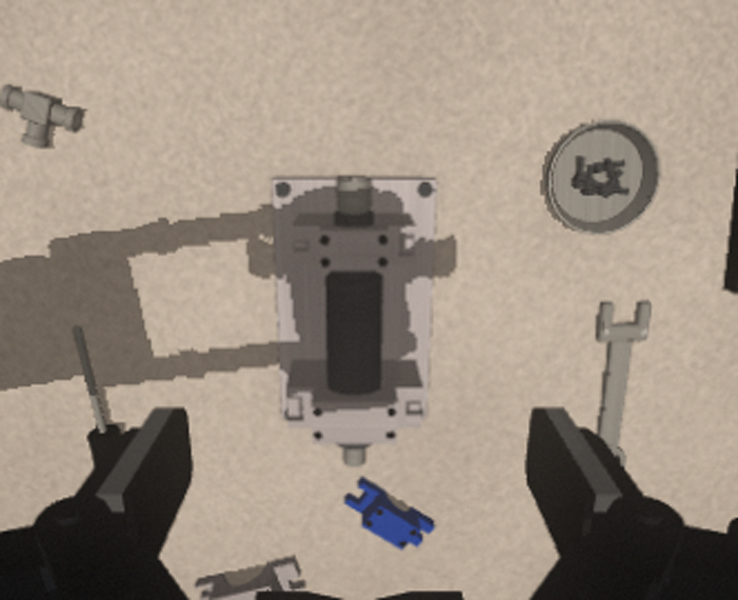

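Picture 9: both caps are seated with lugs showing in their notches, at (295,405) and (412,405) on the large bed and (302,242) and (405,242) on the small one. Heights match home and the gripper is clear, so I'm handing in.

```bash
python3 -c "
from bench import *
print(finish_job(), sense()['clock'])"
```

```text
the job is handed in; nothing more can be done
the job is handed in; nothing more can be done
```

The attenuator is in the cradle with both of its own caps on, and I handed the job in at about 23 s of the 59 s allowed. `finish_job` gives no verdict, so what follows rests on my own camera measurements.

**What I did:** I rolled the attenuator about 17 mm sideways against the spring leaves and then lifted it. Wrist force stayed under about 15 N. I laid it in both beds, then set down `cap_large` and `cap_small` with about 5 N of contact each and released them only when seated.

**Last checks:**

| Part | Measured | Expected |
|---|---|---|
| Attenuator, sideways | 0.4 mm off centre | within 2.5 mm |
| Attenuator, height | about 47.2–47.7 mm (raw / corrected for 0.5 mm depth bias) | 48 mm |
| Attenuator, lengthwise (before capping) | about 0.5 mm off | within 8 mm |
| `cap_large`, block top | 76.2 mm (76.5 mm when first seated) | 76.5 mm |
| `cap_small`, block top | 71.5 mm | 71.5 mm |
| Cap centres | within 0.5 mm | lugs within 3 mm |
| Cap rotation | within 0.7° | no separate limit |

The cap heights in the table are on the cameras' own scale, which reads about 0.5 mm low. The last picture shows the lugs standing in their notches, with the gripper open and clear.

**Checks that disagreed:**
- **First move call:** it was refused and cost no time.
- **`cap_small` direction:** the picture suggested its wide notch was at the wrong end. The depth map showed otherwise, and I followed the depth map; the cap then seated flush.
- **Arm position:** readings wandered 1–2 mm after moves, which I corrected before each contact.
- **Bystanders:** I did not re-measure the stray cap or the other items. Nothing was moved near them.

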